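Clear a measured coil batch and set up the reference coil

TASK

Pull the red index plunger, slide the carriage out from under the lens to the load station and let the plunger drop home. Lift every measured black coil off its spindle and lay it flat in the green tray, then put the yellow reference coil from its stand fully down on the yellow spindle. Finally take the carriage back under the lens with the plunger home again, without bumping the lens or disturbing the other things on the bench.

Things in the scene. Friction and masses are not known exactly. Their poses are not given: they have to be found in the camera images.
- station: measuring machine on the bench: dark steel bed 170 mm wide and 480 long with a steel index strip along its middle, grey C-frame at the right end carrying the lens. Fixed, but stands at a different place and yaw (up to 0.13 rad) each time. Origin: on the bench directly below the lens axis. Its y axis (roughly world +y) is the way the carriage slides from the measuring station to the load station; z up. Its bed reaches from y -105 to +375 mm, x -85 to +85
- lens: the wide lens under the C-frame, diameter 92 and 80, its lower face 137 mm above the bench; frame arm above it is 130 wide (x) and ends 50 mm from the lens axis in +y. Origin is that of the station. Coils under it cannot be lifted off. Do not bump it
- carriage (a joint): aluminium slide carriage on the bed: 150 x 150 mm plate, top 50 mm above the bench, with four upright spindles and a 60 mm wide tongue on its +y side that carries the red plunger knob. Joint value in m along the station's y axis: 0 at the measuring station (plate centred below the lens), 0.190 at the load station; end stops 2 mm beyond each. About 1.5 N of friction. Moves only when the plunger is pulled
- plunger (a joint): index plunger on the carriage's tongue, spring-loaded downward. Joint value in m, upward: 0 = pin fully home in a hole of the strip (holes only at the two stations, about 1 mm of play each way), 0.011 = pin tip riding on top of the strip, 0.018 = end of the pull. Pulling takes 6 N at 0 and 9.6 N at 0.018. Let go, it springs down and drops in when over a hole (finds it from up to 2 mm off). If let go between holes it rides on the strip and the carriage still slides
- knob_grip (a point): middle of the red plunger knob, diameter 26, 28 high (14 above and below this point); with the pin home this point is 80 mm above the bench. Below it a steel boss of diameter 23 stands on the tongue (tongue top at 50 mm, boss top at 64). Lies on the plunger axis, 140 mm towards +y from the plate's middle. Site axes are the station's
- ref_spindle (a point): foot of the yellow spindle (on the plate's top, on the spindle's axis; the plate has a yellow disc round it), the one for the reference coil. It is at x -40, y +40 mm from the plate's middle in the station's axes. Each spindle: diameter 15, 42 high, with a domed top (the last 7.5 mm). It may start with an ordinary coil on it
- tray_in (a point): middle of the inner floor of a loose green tray, 150 x 150 outside, wall 4 thick, 16 high outside; this floor is 4 mm above the bench. x and y along the tray's sides. Weighs 0.5 kg
- stand: fixed blue block 60 x 60 x 20 mm with one upright steel post like the spindles (diameter 15, 42 high above the block); the reference coil starts on it, resting on the block. Origin: under the block's middle
- ref_mid (a point): middle of the reference coil: yellow flanges, copper winding, same size as the others: outer diameter 44, hole diameter 20, 30 high, about 0.11 kg. z is its axis; either way up is fine. Starts on the stand
- coil0_mid (a point): middle of a measured coil: black flanges, copper winding, outer diameter 44, hole diameter 20, 30 high, about 0.11 kg, z its axis (either way up is fine). If present, starts on the spindle at x -40, y +40 mm from the plate's middle (station axes), resting on the plate. Two to four coils are present
- coil1_mid (a point): middle of a measured coil: black flanges, copper winding, outer diameter 44, hole diameter 20, 30 high, about 0.11 kg, z its axis (either way up is fine). If present, starts on the spindle at x +40, y +40 mm from the plate's middle (station axes), resting on the plate. Two to four coils are present
- coil2_mid (a point): middle of a measured coil: black flanges, copper winding, outer diameter 44, hole diameter 20, 30 high, about 0.11 kg, z its axis (either way up is fine). If present, starts on the spindle at x -40, y -40 mm from the plate's middle (station axes), resting on the plate. Two to four coils are present
- coil3_mid (a point): middle of a measured coil: black flanges, copper winding, outer diameter 44, hole diameter 20, 30 high, about 0.11 kg, z its axis (either way up is fine). If present, starts on the spindle at x +40, y -40 mm from the plate's middle (station axes), resting on the plate. Two to four coils are present
- caliper: digital caliper, steel and grey, about 150 x 50 x 12 (mm); leave alone; origin at the middle of its underside
- objective: brass microscope objective standing upright, diameter 30, 44 high (mm); leave alone; origin at the middle of its underside
- gauge_block: steel gauge block 35 x 9 x 30 high (mm); leave alone; origin at the middle of its underside
- wash_bottle: closed bottle, diameter 56, 130 high (mm); leave alone; origin at the middle of its underside
- cap: black lens cap, diameter 52, 14 high (mm); leave alone; origin at the middle of its underside
- driver: screwdriver lying flat (mm); leave alone; origin at the middle of its underside
There are look-alikes about, which are no part of the job. What is shaped like the part that bears coil0_mid but turquoise is not meant.

How it is judged:
By the outcome, as a careful person would: the job done as asked, in the order asked, and still so for the second after the job is handed in, with the robot touching nothing.
Of coil0, coil1, coil2, coil3 only 2 to 4 are there at a start; the rules pass over those that are not, and their reading is None.
At some moment in a run one of tray may be knocked a few centimetres aside while the robot is not near it.
Once in a run the grip may slacken for a moment while it holds something.
It also fails if it takes over 210 s, if anything falls off the work surface, if the arm or the gripper's body presses on something with over 40 N, if the wrist force passes 120 N, or if a joint passes its speed limit or range.

ROBOT

A 6-joint arm with a two-finger parallel gripper is mounted at the origin on the work surface. World frame = base frame: x ahead of the robot, y to its left, z up, the work surface at z = 0. Lengths are in m, angles in rad, forces in N, time in s.
With the tool pointing down it reaches from about 0.325 to 0.9 m from the base axis. Payload 6.1 kg.
Tool frame: the origin (TCP) lies midway between the tips of the shut fingers; the grasp point (between the pads) lies 19 mm behind it; z points along the fingers, y is the direction in which the jaws open and shut (so a half turn about z gives the same grasp; the last joint's range is limited). The gripper opens to 85 mm and grips with 20 to 120 N. Pads are 22 mm wide; open, the fingers measure 114 mm over their backs; the gripper's body (76 mm by 85 mm) begins 54 mm behind the grasp point. The pads swing forward as they close: fully open they stand 13 mm farther back than shut.
Start: joints at [0.988, 0.22, 1.526, -0, 1.395, -0.126], TCP at [0.276, 0.561, 0.231] pointing down, gripper open.
Joint ranges: [-2.98, 2.98], [-0.91, 2.08], [0.09, 2.57], [-1.24, 4.39], [0.2, 2.65], [-2.68, 2.68]. Speed limits (rad/s): [2.57, 2.57, 3.01, 3.14, 3.14, 3.14].

INTERFACE

Orientations are given as a unit quaternion [w, x, y, z].
In Python, from station import * gives the robot as it stands.
- The arm moves only by the tool apply_moves, never from a script. Its argument "steps" is a list of rows, each a list of 3 entries, a list of its own where there are three numbers: the shift along the world's x, y, z in mm, then the turn, a rotation vector about the world's x, y, z in degrees, then the opening, from -1 (shut) to 1 (fully open). A call has 1 to 20 rows; each row is the pose to reach, as a shift and turn from the pose commanded when the call began; what a row does not reach only later rows make up. A row lasts 1/8 s, in which the tool goes at most 62.5 mm and 10.7 degrees, less where a joint would pass 70% of its speed; a pose out of reach is approached as far as the arm can. A call with a gripper value outside its range is refused whole. The fingers move at their own pace and stop on an object; "squeeze" is the grip in N (left out, the last holds). Time passes only in rows, so rows that repeat a pose let the fingers close. It gives the time, the measured TCP pose, the force and the opening at its end, in the units of the state.
- observe(): the state, without advancing time (a new reading comes with each control period).
- grab_frame(name): name is "side" or "top" or "wrist"; returns a dict with "color" (480x640x3 uint8, red, green, blue), "fx", "fy", "cx", "cy" (pixels), "k1" (the pictures are not rectified: a ray, as slopes to the right and down, at radius r is drawn at 1 + k1 r^2 times it, then the intrinsics apply), "camera_from_world" (4x4, takes a point from world to camera coordinates). Camera axes: x right, y down, z forward; pixel columns grow to the right and rows downward; lengths in m; the calibration is good to about 2 mm. A picture is of the moment at which its call begins. There is no depth.
- sign_off(): hands the job in, once; it reports no verdict.
The state is a dict: "time": time; "qpos": joint angles; "joint_velocities": joint speeds; "joint_efforts": joint torques, N m; "position": TCP position; "tcp_rot": TCP orientation; "ft_force": force on the tool from outside, world axes, zero at the start; "torque": the same for the moment, N m; "opening": finger opening in m.
Only numpy, scipy, OpenCV 4.12 (cv2) and the standard library are available. Lean on these libraries where they do the work, as an engineer would, in place of code of your own. Each camera call takes 0.05 s, during which the arm holds its last target.

## Working session

There is one attempt and no reset: what is moved stays moved. The work goes in short steps, Python scripts to look and compute and a tool call to move; the robot and the scene stay as the last step left them, time stands still between calls to the robot, and variables do not carry over. Pictures are saved under pics/ and viewed, and the job is handed in when it is done.

Besides the shell and the picture viewer there is one more tool, called after "Call:" as name(argument=value, ...), one argument or row to a line, values as JSON. apply_moves: Moves the arm, as the interface text tells. Its arguments: {"type":"object","properties":{"steps":{"type":"array"},"squeeze":{"type":"number"}},"required":["steps"]}

```bash
ls; mkdir -p pics; python3 - <<'E'
from station import *
import cv2
print(observe())
for n in ("side","top","wrist"):
    f=grab_frame(n); cv2.imwrite(f"pics/{n}0.png",f["color"][:,:,::-1])
    print(n,{k:f[k] for k in f if k!="color"})
E
```

```text
pics
{'time': 0.0, 'qpos': array([ 9.87870111e-01,  2.21239428e-01,  1.52758746e+00, -2.34095674e-05,
        1.39471769e+00, -1.26111524e-01]), 'joint_velocities': array([-0.00099214, -0.00038628,  0.0008432 ,  0.00075643, -0.00074206,
       -0.00119341]), 'joint_efforts': array([-2.69923192e-03, -4.96893954e+01, -3.89396060e+01, -5.11567196e-04,
        1.10886039e-02,  3.36516734e-07]), 'position': array([0.27536562, 0.56039966, 0.23020353]), 'tcp_rot': array([-3.27988344e-04,  2.26424405e-01,  9.74028252e-01, -9.19267370e-04]), 'ft_force': array([-0.3718883 , -0.61141012,  0.08477102]), 'torque': array([-0.01352911, -0.0102892 , -0.06403582]), 'opening': 0.0854014419172789}
side {'fx': 505.26287540090595, 'fy': 505.26287540090595, 'cx': 319.947236773688, 'cy': 239.17623398069048, 'k1': -0.13718676631069066, 'camera_from_world': array([[-0.99397348, -0.1090148 ,  0.01151101,  0.54157599],
       [-0.08242078,  0.67397608, -0.73414104,  0.07602145],
       [ 0.07227409, -0.73066547, -0.67889943,  1.35671908],
       [ 0.        ,  0.        ,  0.        ,  1.        ]])}
top {'fx': 443.6336037061402, 'fy': 443.6336037061402, 'cx': 322.18312835400354, 'cy': 233.7239683262562, 'k1': 0.00735848289297519, 'camera_from_world': array([[ 0.01069273, -0.99969717,  0.0221639 ,  0.05082685],
       [-0.98859184, -0.01389902, -0.1499766 ,  0.52999669],
       [ 0.15023924, -0.02030739, -0.98844109,  0.88922474],
       [ 0.        ,  0.        ,  0.        ,  1.        ]])}
wrist {'fx': 371.4295103453493, 'fy': 371.4295103453493, 'cx': 322.45901609374437, 'cy': 233.76347193708364, 'k1': 0.004822630535312791, 'camera_from_world': array([[ 0.43963001,  0.89817556, -0.00247227, -0.62341627],
       [ 0.85625168, -0.41827519,  0.30311536, -0.03961386],
       [ 0.27121672, -0.13537549, -0.95295066,  0.37993028],
       [ 0.        ,  0.        ,  0.        ,  1.        ]])}
```

View pics/side0.png

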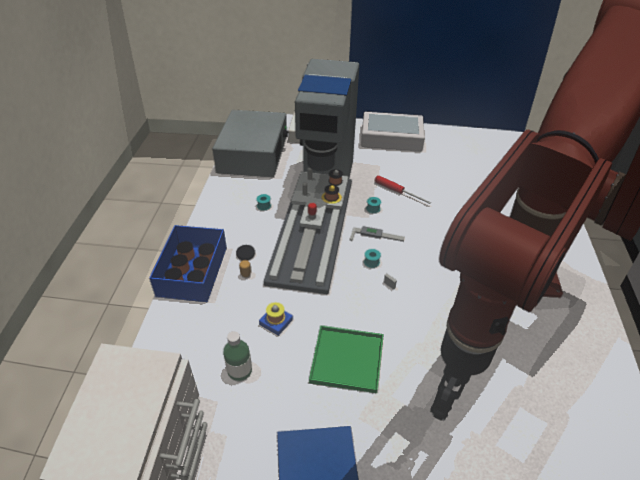

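View pics/top0.png

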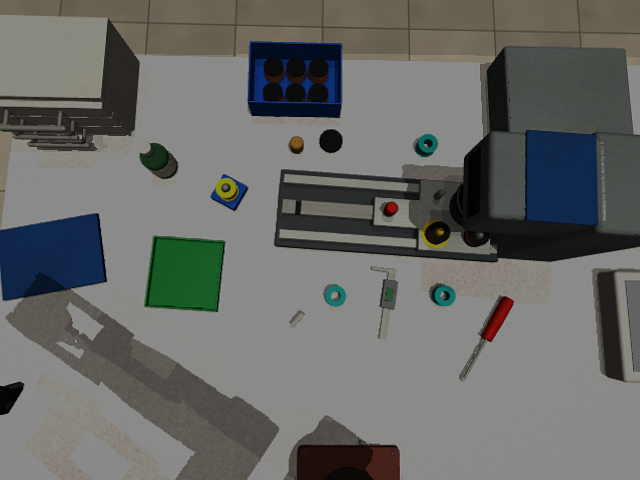

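View pics/wrist0.png

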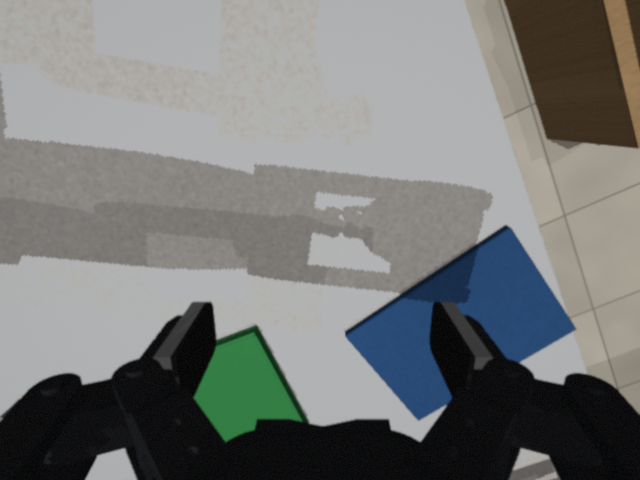

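```bash
cat > h.py <<'E'
import numpy as np, cv2
from station import *
def K(f): return np.array([[f["fx"],0,f["cx"]],[0,f["fy"],f["cy"]],[0,0,1.]]), np.array([f["k1"],0,0,0.])
def ray(f,uv):
    k,d=K(f); p=cv2.undistortPoints(np.array(uv,float).reshape(-1,1,2),k,d)[:,0]
    T=f["camera_from_world"]; R=T[:3,:3]; o=-R.T@T[:3,3]
    return o,(np.c_[p,np.ones(len(p))])@R
def onz(f,uv,z):
    o,d=ray(f,uv); return o+d*((z-o[2])/d[:,2])[:,None]
def proj(f,P):
    T=f["camera_from_world"];k,d=K(f)
    return cv2.projectPoints(np.array(P,float).reshape(-1,1,3),cv2.Rodrigues(T[:3,:3])[0],T[:3,3],k,d)[0][:,0]
def tri(f1,u1,f2,u2):
    o1,d1=ray(f1,u1);o2,d2=ray(f2,u2);d1=d1[0];d2=d2[0]
    s=np.linalg.lstsq(np.c_[d1,-d2],o2-o1,rcond=None)[0]
    a=o1+s[0]*d1;b=o2+s[1]*d2;return (a+b)/2,np.linalg.norm(a-b)
def hsv(f): return cv2.cvtColor(f["color"],cv2.COLOR_RGB2HSV)
def mask(f,lo,hi): return cv2.inRange(hsv(f),np.array(lo),np.array(hi))
def blobs(m,amin=30):
    n,l,s,c=cv2.connectedComponentsWithStats(m)
    return [(c[i].round(1).tolist(),s[i].tolist()) for i in range(1,n) if s[i][4]>=amin]
def crop(f,name,x0,y0,x1,y1,k):
    cv2.imwrite(f"pics/{name}.png",cv2.resize(f["color"][y0:y1,x0:x1,::-1],None,fx=k,fy=k,interpolation=cv2.INTER_CUBIC))
def save(f,n): cv2.imwrite(f"pics/{n}.png",f["color"][:,:,::-1])
E
python3 - <<'E'
from h import *
s=grab_frame("side");t=grab_frame("top")
crop(s,"s1",230,130,430,300,4)
crop(t,"t1",260,120,500,300,3.3)
for n,f in(("s",s),("t",t)):
    print(n,"red",blobs(mask(f,(0,170,70),(6,255,255))|mask(f,(174,170,70),(180,255,255))))
    print(n,"yel",blobs(mask(f,(22,150,60),(34,255,255))))
    print(n,"grn",blobs(mask(f,(55,150,40),(75,255,255)),300))
E
```

```text
s red []
s yel []
s grn []
t red [([391.7, 207.2], [387, 202, 11, 11, 90]), ([498.6, 318.7], [484, 298, 30, 43, 451])]
t yel [([226.3, 188.8], [216, 178, 22, 23, 302]), ([431.0, 236.3], [422, 220, 27, 28, 189]), ([439.8, 231.5], [437, 229, 7, 6, 32])]
t grn [([184.8, 273.6], [145, 237, 79, 75, 4916])]
```

```bash
ls pics
```

```text
s1.png
side0.png
t1.png
top0.png
wrist0.png
```

View pics/s1.png

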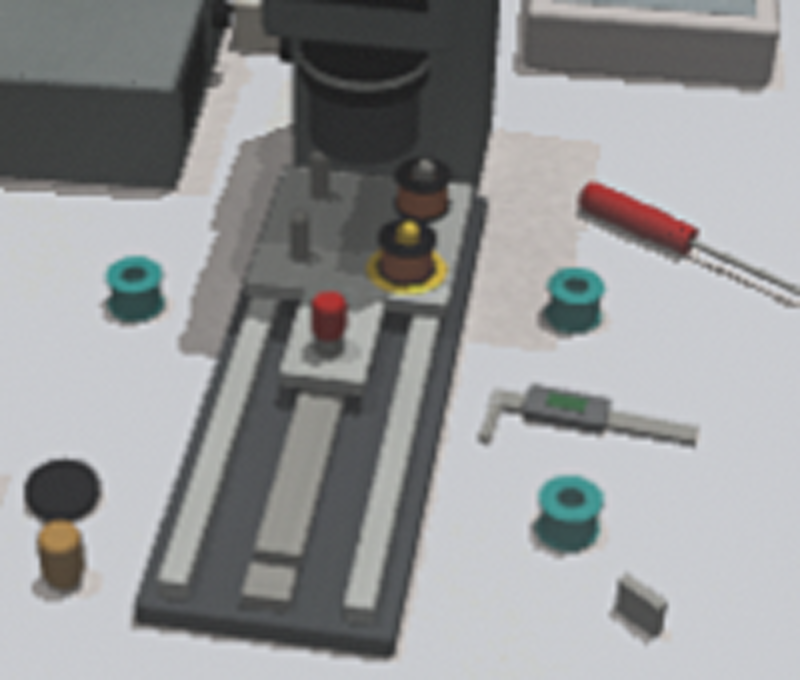

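View pics/t1.png

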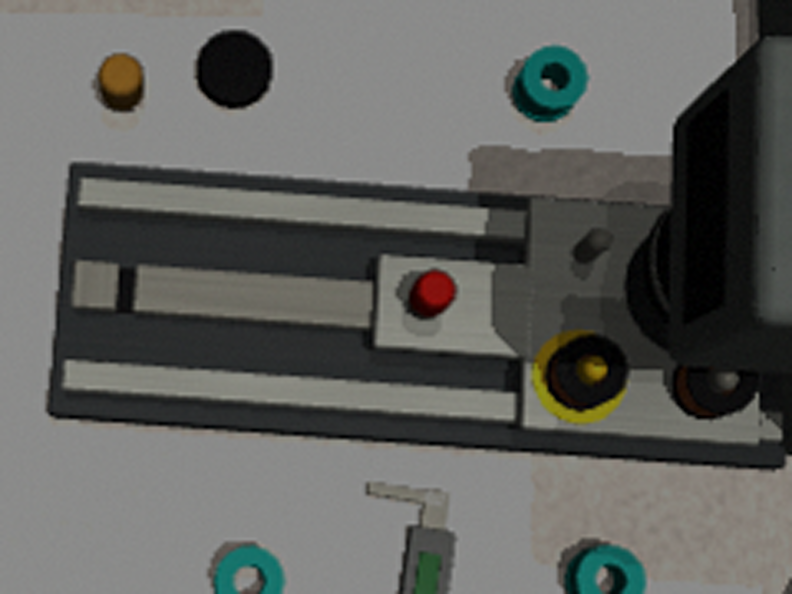

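```bash
python3 - <<'E'
from h import *
s=grab_frame("side");t=grab_frame("top")
print(hsv(s)[209,312],s["color"][209,312],hsv(s)[358,347],hsv(s)[311,274])
print("s red",blobs(mask(s,(0,100,60),(8,255,255))|mask(s,(172,100,60),(180,255,255))))
print("s yel",blobs(mask(s,(20,110,80),(36,255,255))))
print("s grn",blobs(mask(s,(50,90,40),(80,255,255)),300))
k,_=tri(t,[391.0,207.4],s,[312,209]);print("knob",k,_)
# bed left corners from top at z=? 
E
```

```text
[  0 118  82] [82 44 44] [ 67 126 138] [90  3 75]
s red [([572.1, 140.1], [464, 0, 176, 291, 15987]), ([493.9, 171.5], [456, 130, 74, 88, 408]), ([608.7, 181.5], [601, 169, 17, 26, 191]), ([389.0, 183.2], [376, 176, 28, 16, 180]), ([311.8, 208.1], [308, 203, 9, 12, 80]), ([555.3, 279.5], [552, 274, 8, 11, 45])]
s yel [([332.0, 198.7], [322, 193, 20, 10, 66]), ([275.1, 311.4], [266, 303, 18, 21, 193])]
s grn [([346.8, 358.7], [309, 326, 74, 64, 3503])]
knob [ 0.57797903 -0.08061523  0.07935775] 0.002360820932207641
```

```bash
python3 - <<'E'
from h import *
t=grab_frame("top");s=grab_frame("side")
C=lambda x,y:[260+x/3.3,120+y/3.3]
for nm,pts,z in (("bedlo",[C(50,412),C(780,465)],0.02),("bedhi",[C(72,165),C(470,187)],0.02),("railhi",[C(80,180),C(488,208)],0.035),("raillo",[C(65,360),C(520,392)],0.035),("raillo2",[C(65,388),C(520,417)],.035),("platefront",[C(528,200),C(522,428)],.05)):
    p=onz(t,pts,z); d=p[0]-p[1]; print(nm,p.round(4).tolist(),"yaw of y",np.degrees(np.arctan2(-d[0],d[1])).round(2))
# tops of spindles and coil tops
print("sp0 top",tri(t,C(594,368),s,[230+408/4,130+228/4]))
print("sp2 top",tri(t,C(729,378),s,[230+425/4,130+165/4]))
print("sp1 top",tri(t,C(600,238),s,[230+299/4,130+213/4]))
# tray corners
m=mask(t,(50,100,30),(80,255,255)); c=max(cv2.findContours(m,0,1)[0],key=cv2.contourArea)
r=cv2.minAreaRect(c);print("tray",r,onz(t,cv2.boxPoints(r),.016).round(4).tolist(),onz(t,[r[0]],.014))
m=mask(s,(50,90,40),(80,255,255)); c=max(cv2.findContours(m,0,1)[0],key=cv2.contourArea)
print(onz(s,cv2.approxPolyDP(c,6,True)[:,0],.016).round(4).tolist())
print("ref blob",onz(t,[[226.5,188.6]],.05),onz(s,[[275.1,311.4]],.05))
crop(t,"t2",190,150,270,240,8); crop(s,"s2",240,280,310,350,8)
E
```

```text
bedlo [[0.507, 0.1566, 0.02], [0.4788, -0.3154, 0.02]] yaw of y -3.41
bedhi [[0.6715, 0.1465, 0.02], [0.661, -0.1173, 0.02]] yaw of y -2.28
railhi [[0.6571, 0.1399, 0.035], [0.6428, -0.1257, 0.035]] yaw of y -3.08
raillo [[0.5386, 0.1467, 0.035], [0.522, -0.1441, 0.035]] yaw of y -3.26
raillo2 [[0.5206, 0.1463, 0.035], [0.5059, -0.1437, 0.035]] yaw of y -2.89
platefront [[0.6444, -0.1483, 0.05], [0.4971, -0.1412, 0.05]] yaw of y -92.75
sp0 top (array([ 0.52987176, -0.17661226,  0.08813899]), np.float64(0.0003786237472793668))
sp2 top (array([ 0.52476358, -0.25888793,  0.086968  ]), np.float64(0.00026734603344780183))
sp1 top (array([ 0.61020874, -0.18207399,  0.09018435]), np.float64(0.0006438727601193935))
tray ((183.85643005371094, 273.4356689453125), (72.23970031738281, 72.5382080078125), 5.710593223571777) [[0.3762, 0.4242, 0.016], [0.5277, 0.4198, 0.016], [0.5144, 0.2672, 0.016], [0.363, 0.2754, 0.016]] [[0.44449848 0.3473422  0.014     ]]
[[0.5129, 0.2707, 0.016], [0.5234, 0.4141, 0.016], [0.3781, 0.4251, 0.016], [0.3691, 0.2777, 0.016]]
ref blob [[0.62030488 0.25865885 0.05      ]] [[0.62122993 0.26726673 0.05      ]]
```

View pics/t2.png

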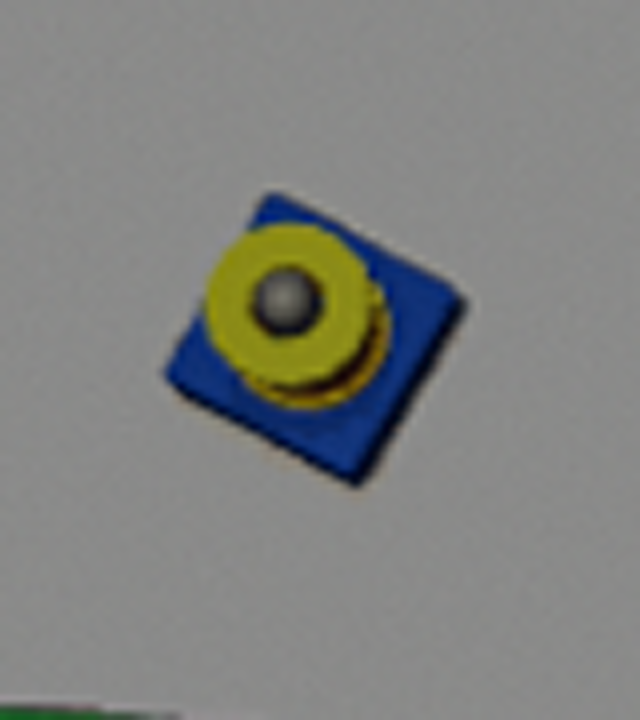

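View pics/s2.png

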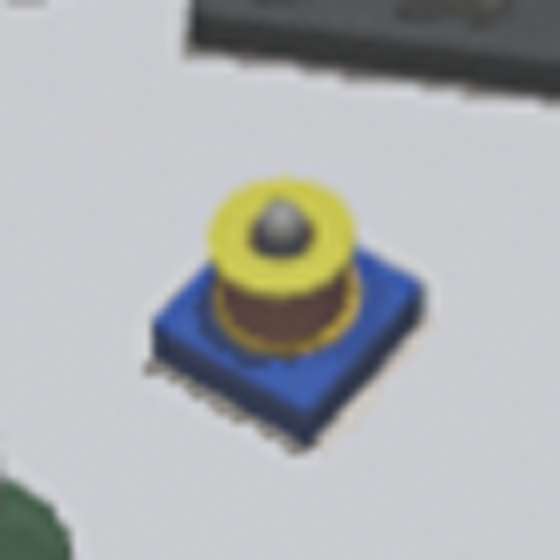

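Call:
apply_moves(
  steps=[
    [[60,-130,-10],[0,0,5],0.4],
    [[120,-256,-20],[0,0,9],0.4],
    [[180,-384,-30],[0,0,14],0.4],
    [[240,-512,-40],[0,0,18],0.4],
    [[300,-641,-50],[0,0,23],0.4],
    [[300,-641,-60],[0,0,23],0.4],
    [[300,-641,-60],[0,0,23],0.4],
    [[300,-641,-60],[0,0,23],0.4],
    [[300,-641,-60],[0,0,23],0.4],
    [[300,-641,-60],[0,0,23],0.4],
    [[300,-641,-60],[0,0,23],0.4],
    [[300,-641,-60],[0,0,23],0.4],
    [[300,-641,-60],[0,0,23],0.4],
    [[300,-641,-60],[0,0,23],0.4],
    [[300,-641,-60],[0,0,23],0.4],
  ],
)

```text
time: 2.33
position: [0.5754, -0.0785, 0.1716]
tcp_rot: [0.0, 0.027, 1.0, 0.0]
ft_force: [-0.5, -0.0, 1.4]
opening: 0.0597
```

```bash
python3 - <<'E'
from h import *
s=grab_frame("side");t=grab_frame("top");w=grab_frame("wrist")
save(w,"w1")
print(observe()["position"],observe()["tcp_rot"])
print(blobs(mask(w,(0,150,60),(8,255,255))|mask(w,(172,150,60),(180,255,255))))
E
```

```text
[ 0.57558591 -0.07901711  0.17162005] [ 1.92708790e-04  2.68987291e-02  9.99638144e-01 -4.08858152e-05]
[([320.8, 242.4], [302, 221, 38, 44, 1326])]
```

View pics/w1.png

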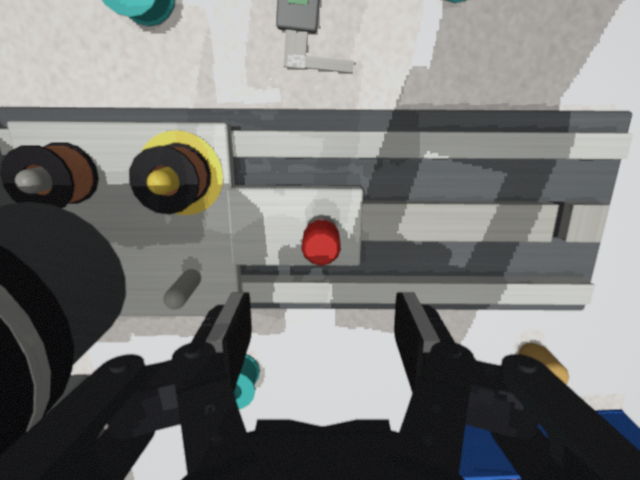

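```bash
python3 - <<'E'
from h import *
w=grab_frame("wrist");o,_=ray(w,[[320,240]]);print("cam",o)
print(onz(w,[[320.8,242.4]],.08),onz(w,[[320.5,247]],.094))
for P in ((.5756,-.0807,.08),(.578,-.0806,.08)): print(proj(w,[P]))
crop(w,"w1c",280,200,360,280,8)
# strip/rail yaw
for a in ([[235,135],[620,137]],[[245,300],[580,302]],[[240,108],[628,113]]):
    p=onz(w,a,.03);d=p[1]-p[0];print(p.round(4).tolist(),np.degrees(np.arctan2(-d[0],d[1])))
E
```

```text
cam [ 0.49710946 -0.07502531  0.31380497]
[[ 0.57745143 -0.08041157  0.08      ]] [[ 0.57568191 -0.08044088  0.094     ]]
[[320.21697715 239.78817801]]
[[320.56159427 243.19185767]]
[[0.5075, -0.1404, 0.03], [0.524, 0.1433, 0.03]] -3.3188445335017085
[[0.643, -0.1487, 0.03], [0.6595, 0.1354, 0.03]] -3.3358178831871883
[[0.4889, -0.1344, 0.03], [0.5073, 0.1459, 0.03]] -3.7441684006121774
```

View pics/w1c.png

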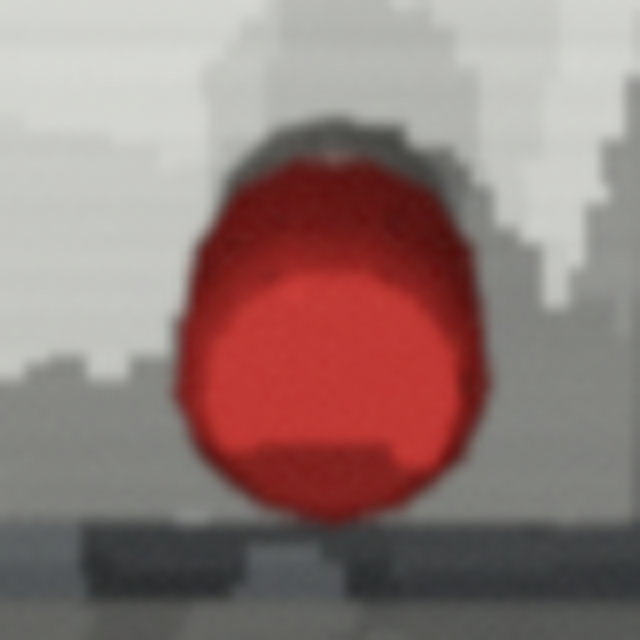

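Call:
apply_moves(
  steps=[
    [[1,-1,-50],[0,0,0],0.4],
    [[1,-1,-90],[0,0,0],0.4],
    [[1,-1,-112],[0,0,0],0.4],
    [[1,-1,-112],[0,0,0],0.4],
    [[1,-1,-112],[0,0,0],-1],
    [[1,-1,-112],[0,0,0],-1],
    [[1,-1,-112],[0,0,0],-1],
    [[1,-1,-112],[0,0,0],-1],
    [[1,-1,-112],[0,0,0],-1],
    [[1,-1,-112],[0,0,0],-1],
  ],
  squeeze=60,
)

```text
time: 3.78
position: [0.5781, -0.0812, 0.0614]
tcp_rot: [0.002, 0.028, 1.0, -0.0]
ft_force: [-1.1, 1.6, 5.5]
opening: 0.0239
```

```bash
python3 - <<'E'
from h import *
w=grab_frame("wrist");save(w,"w2");print(observe()["position"],observe()["ft_force"],observe()["opening"])
E
```

```text
[ 0.57808631 -0.08122592  0.0614476 ] [-1.26221602  0.9237143   6.80843113] 0.023920175227043455
```

View pics/w2.png

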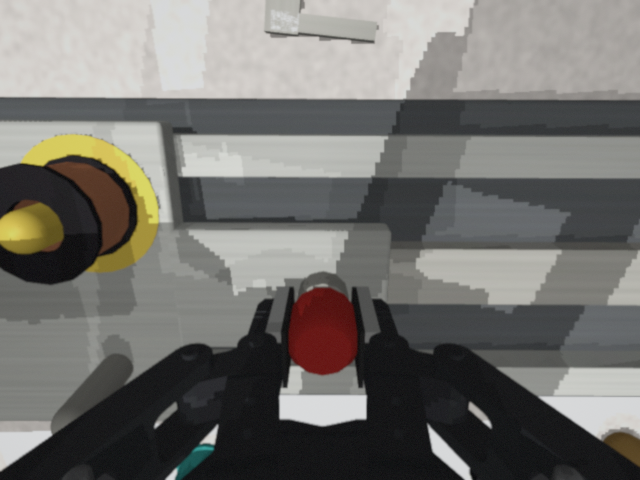

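Call:
apply_moves(
  steps=[
    [[0,0,4],[0,0,0],-1],
    [[0,0,8],[0,0,0],-1],
    [[0,0,12],[0,0,0],-1],
    [[0,0,16],[0,0,0],-1],
    [[0,0,19],[0,0,0],-1],
    [[0,0,19],[0,0,0],-1],
    [[0,0,19],[0,0,0],-1],
  ],
)

```text
time: 4.7
position: [0.5777, -0.0812, 0.0779]
tcp_rot: [0.001, 0.028, 1.0, -0.0]
ft_force: [7.6, -0.2, -10.4]
opening: 0.0242
```

```bash
python3 - <<'E'
from h import *
w=grab_frame("wrist");save(w,"w3");print(observe()["position"],observe()["ft_force"],observe()["opening"])
E
```

```text
[ 0.57773304 -0.08121126  0.07785341] [ 7.44587804 -0.61252844 -9.76921169] 0.0243073809769379
```

View pics/w3.png

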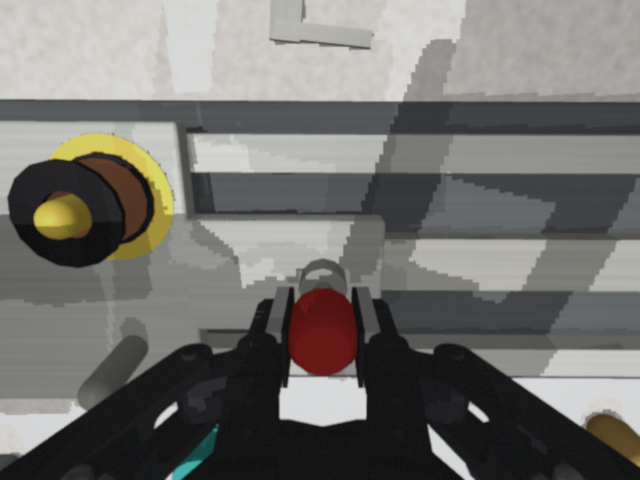

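Call:
apply_moves(
  steps=[
    [[1,0,0],[0,0,0],-1],
    [[1.5,10,0],[0,0,0],-1],
    [[2,25,0],[0,0,0],-1],
    [[3,45,0],[0,0,0],-1],
    [[5,65,0],[0,0,0],-1],
    [[6,85,0],[0,0,0],-1],
    [[7,105,0],[0,0,0],-1],
    [[8,125,0],[0,0,0],-1],
    [[9.5,145,0],[0,0,0],-1],
    [[10.5,163,0],[0,0,0],-1],
    [[11,178,0],[0,0,0],-1],
    [[11.5,186,0],[0,0,0],-1],
    [[12,190,0],[0,0,0],-1],
    [[12,190,0],[0,0,0],-1],
    [[12,190,0],[0,0,0],-1],
  ],
)

```text
time: 6.62
position: [0.5892, 0.109, 0.0776]
tcp_rot: [0.001, 0.028, 1.0, 0.0]
ft_force: [5.5, 1.1, -10.0]
opening: 0.0244
```

```bash
python3 - <<'E'
from h import *
w=grab_frame("wrist");t=grab_frame("top");save(t,"t4");print(observe()["position"],observe()["ft_force"],observe()["opening"])
E
```

```text
[0.58919148 0.1089669  0.07758557] [ 7.26932599  2.14918726 -9.64728171] 0.02418902763036894
```

View pics/t4.png

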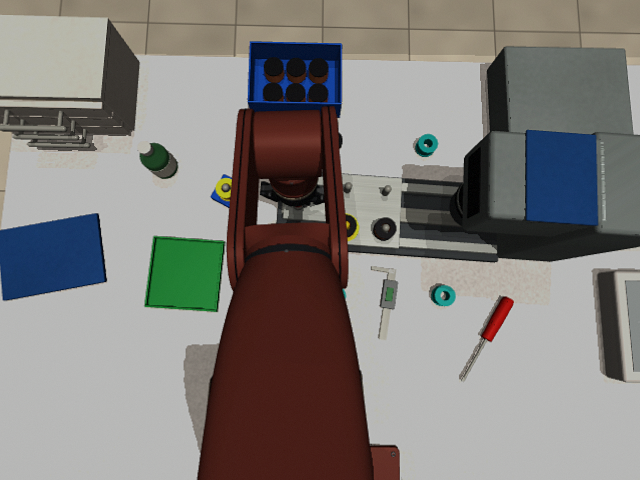

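Call:
apply_moves(
  steps=[
    [[1,0,-5],[0,0,0],-1],
    [[1,0,-9],[0,0,0],-1],
    [[1,0,-13],[0,0,0],-1],
    [[1,0,-17],[0,0,0],-1],
    [[1,0,-19],[0,0,0],-1],
    [[1,0,-19],[0,0,0],-1],
  ],
)

```text
time: 7.48
position: [0.5896, 0.109, 0.0614]
tcp_rot: [-0.0, 0.028, 1.0, -0.0]
ft_force: [-5.4, 0.1, 8.6]
opening: 0.0241
```

Call:
apply_moves(
  steps=[
    [[0,0,1],[0,0,0],0.4],
    [[0,0,1],[0,0,0],0.4],
    [[0,0,1],[0,0,0],0.4],
    [[0,0,1],[0,0,0],0.4],
    [[0,0,30],[0,0,0],0.4],
    [[0,0,80],[0,0,0],0.4],
    [[-30,-60,130],[0,0,0],0.4],
    [[-60,-130,150],[0,0,0],0.4],
    [[-60,-130,150],[0,0,0],0.4],
    [[-60,-130,150],[0,0,0],0.4],
  ],
)

```text
time: 8.72
position: [0.5298, -0.0231, 0.2108]
tcp_rot: [0.001, 0.029, 1.0, -0.0]
ft_force: [0.2, -0.1, -0.0]
opening: 0.0598
```

```bash
python3 - <<'E'
from h import *
w=grab_frame("wrist");t=grab_frame("top");s=grab_frame("side");save(w,"w5");save(t,"t5");crop(s,"s5",220,130,420,300,4);print(observe()["position"],observe()["ft_force"],observe()["opening"])
E
```

```text
[ 0.52969404 -0.02044474  0.20880573] [0.39474965 0.78416303 0.41291503] 0.0593839768767723
```

View pics/w5.png

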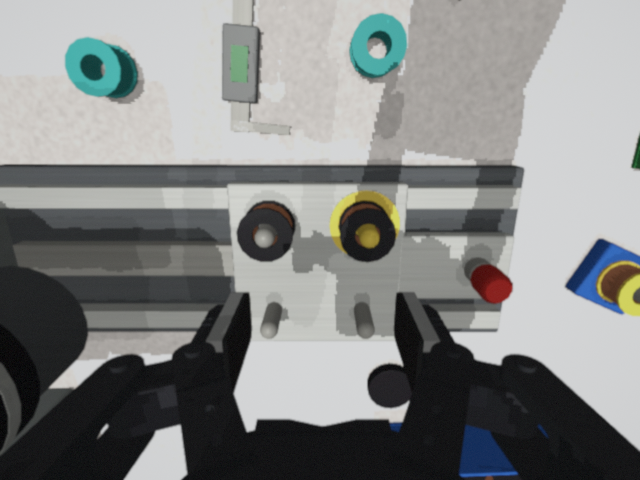

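View pics/s5.png

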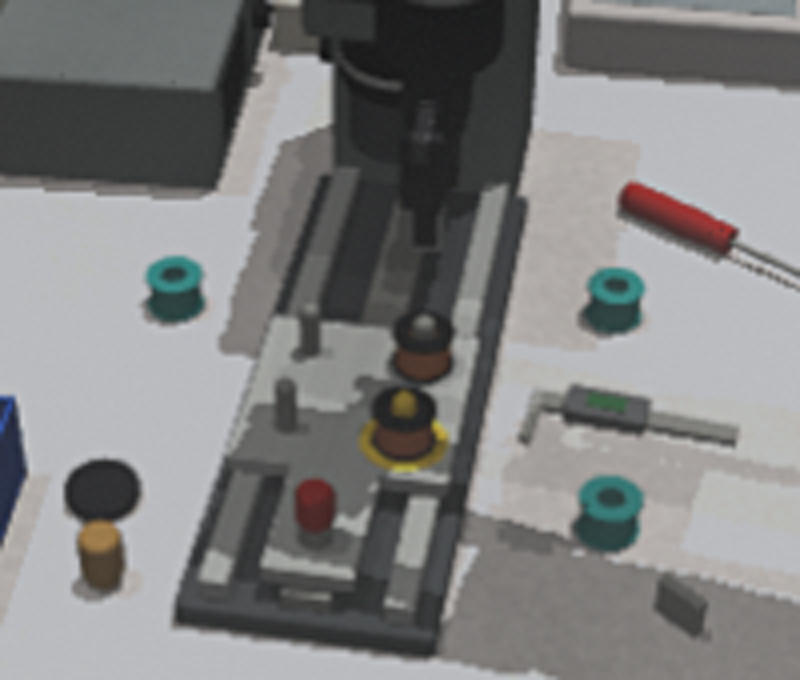

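```bash
python3 - <<'E'
from h import *
w=grab_frame("wrist");s=grab_frame("side");t=grab_frame("top")
crop(w,"w5c",220,180,420,350,4);crop(t,"t5c",320,160,420,260,6)
for nm,P in (("sp0",(.5422,.0115)),("sp2",(.5375,-.0684))):
    print(nm,[proj(f,[[*P,z] for z in(.092,.08)]).round(1).tolist() for f in (w,s,t)])
E
```

```text
sp0 [[[366.8, 242.8], [365.1, 237.7]], [[320.9, 228.3], [320.8, 231.7]], [[346.0, 223.6], [345.5, 224.7]]]
sp2 [[[258.3, 242.3], [260.8, 237.2]], [[325.7, 209.3], [325.6, 212.6]], [[386.2, 226.6], [385.2, 227.5]]]
```

View pics/w5c.png

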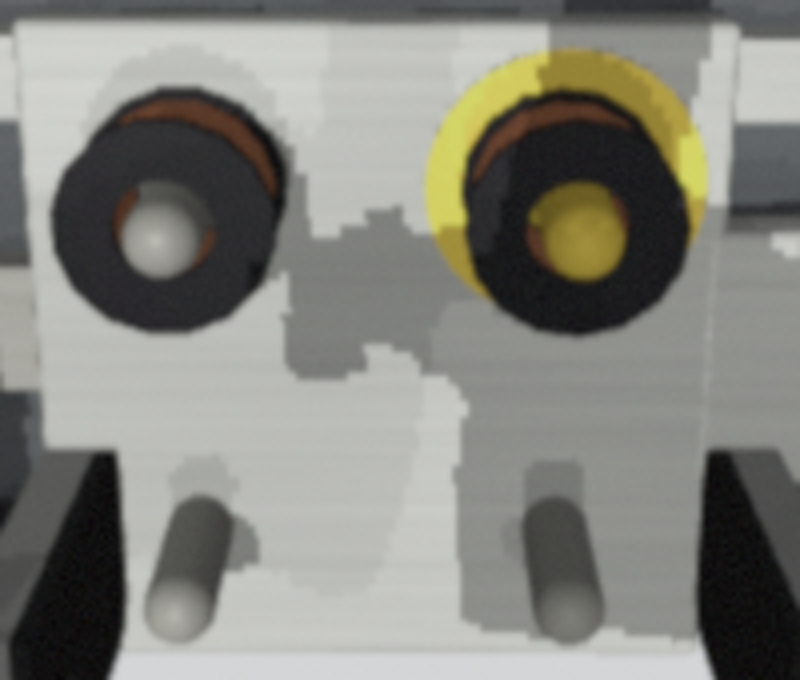

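View pics/t5c.png

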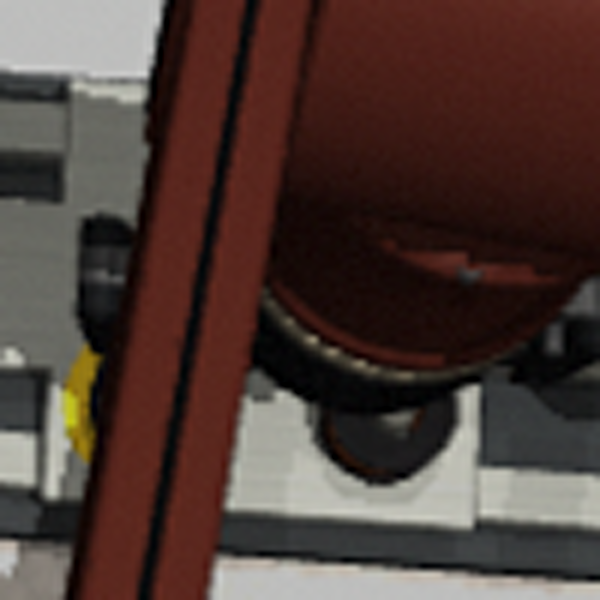

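Call:
apply_moves(
  steps=[
    [[11,32,-40],[0,0,0],0.4],
    [[11,32,-90],[0,0,0],0.4],
    [[11,32,-90],[0,0,0],0.4],
    [[11,32,-90],[0,0,0],0.4],
  ],
)

```text
time: 9.52
position: [0.5415, 0.0111, 0.1205]
tcp_rot: [0.0, 0.027, 1.0, -0.0]
ft_force: [0.2, -0.3, 0.3]
opening: 0.0599
```

```bash
python3 - <<'E'
from h import *
w=grab_frame("wrist");save(w,"w6");print(observe()["position"],observe()["ft_force"],observe()["opening"])
for nm,P in (("sp0",(.5422,.0115)),("sp2",(.5375,-.0684))):
    print(nm,[proj(f,[[*P,z] for z in(.092,.08)]).round(1).tolist() for f in (w,)])
E
```

```text
[0.5422347  0.01081747 0.12147797] [-0.0429958  -0.35660316  0.54772266] 0.05978743816614171
sp0 [[[323.7, 281.0], [323.6, 271.4]]]
sp2 [[[164.2, 280.2], [173.4, 270.7]]]
```

View pics/w6.png

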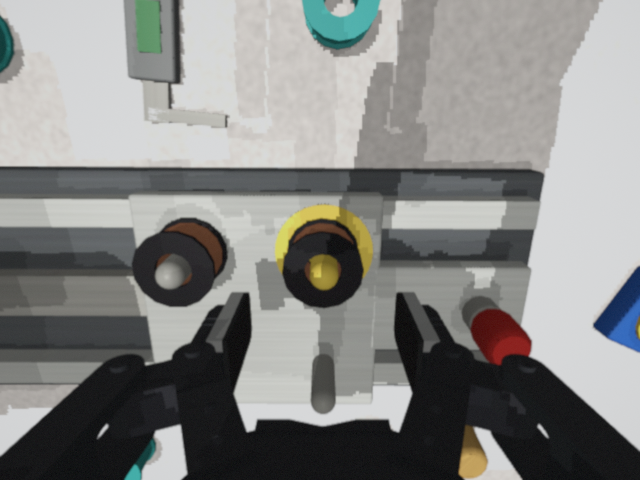

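Call:
apply_moves(
  steps=[
    [[-1.5,0.5,-30],[0,0,0],0.4],
    [[-1.5,0.5,-55],[0,0,0],0.4],
    [[-1.5,0.5,-69],[0,0,0],0.4],
    [[-1.5,0.5,-69],[0,0,0],0.4],
    [[-1.5,0.5,-69],[0,0,0],-1],
    [[-1.5,0.5,-69],[0,0,0],-1],
    [[-1.5,0.5,-69],[0,0,0],-1],
    [[-1.5,0.5,-69],[0,0,0],-1],
    [[-1.5,0.5,-69],[0,0,0],-1],
  ],
  squeeze=40,
)

```text
time: 10.7
position: [0.5406, 0.0112, 0.0521]
tcp_rot: [0.002, 0.028, 1.0, -0.0]
ft_force: [-1.3, -0.3, 6.6]
opening: 0.0441
```

```bash
python3 - <<'E'
from h import *
w=grab_frame("wrist");save(w,"w7");print(observe()["position"],observe()["ft_force"],observe()["opening"])
E
```

```text
[0.5406557  0.01116586 0.05212684] [-0.758451   -0.0871448   6.35741783] 0.04412086960402916
```

View pics/w7.png

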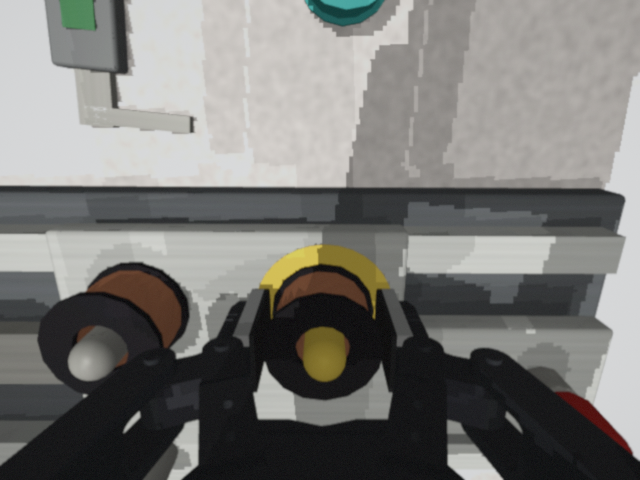

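Call:
apply_moves(
  steps=[
    [[0,0,8],[0,0,0],-1],
    [[0,0,20],[0,0,0],-1],
    [[0,0,35],[0,0,0],-1],
    [[0,0,55],[0,0,0],-1],
    [[0,0,75],[0,0,0],-1],
    [[0,0,100],[0,0,0],-1],
    [[0,0,120],[0,0,0],-1],
    [[0,0,120],[0,0,0],-1],
  ],
)

```text
time: 11.75
position: [0.5408, 0.0112, 0.1731]
tcp_rot: [0.002, 0.028, 1.0, -0.0]
ft_force: [-0.2, -0.3, -1.4]
opening: 0.0438
```

```bash
python3 - <<'E'
from h import *
w=grab_frame("wrist");save(w,"w8");t=grab_frame("top");s=grab_frame("side")
print(observe()["position"],observe()["ft_force"],observe()["opening"])
m=mask(t,(50,100,30),(80,255,255)); c=max(cv2.findContours(m,0,1)[0],key=cv2.contourArea)
print("tray",onz(t,cv2.approxPolyDP(c,6,True)[:,0],.016).round(4).tolist())
m=mask(s,(50,90,40),(80,255,255)); c=max(cv2.findContours(m,0,1)[0],key=cv2.contourArea)
print(onz(s,cv2.approxPolyDP(c,6,True)[:,0],.016).round(4).tolist()); save(s,"s8")
E
```

```text
[0.53855512 0.0114945  0.16954553] [ 0.36546101 -0.03039993 -0.38748811] 0.04427735933472554
tray [[0.523, 0.4142, 0.016], [0.3761, 0.4228, 0.016], [0.3673, 0.276, 0.016], [0.5142, 0.268, 0.016]]
[[0.5129, 0.2707, 0.016], [0.5207, 0.4188, 0.016], [0.3781, 0.4251, 0.016], [0.3691, 0.2777, 0.016]]
```

View pics/w8.png

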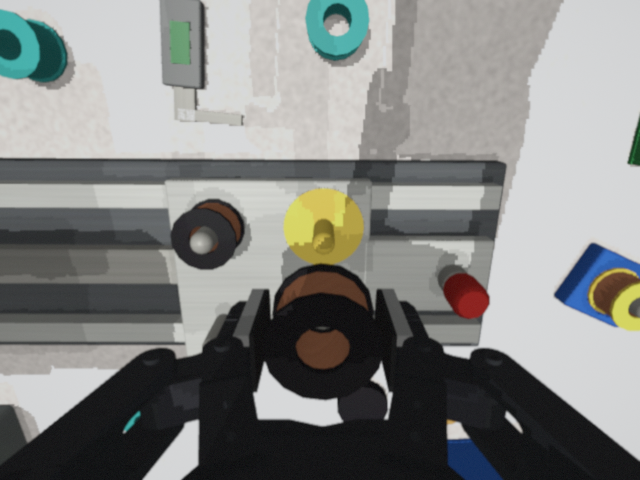

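View pics/s8.png

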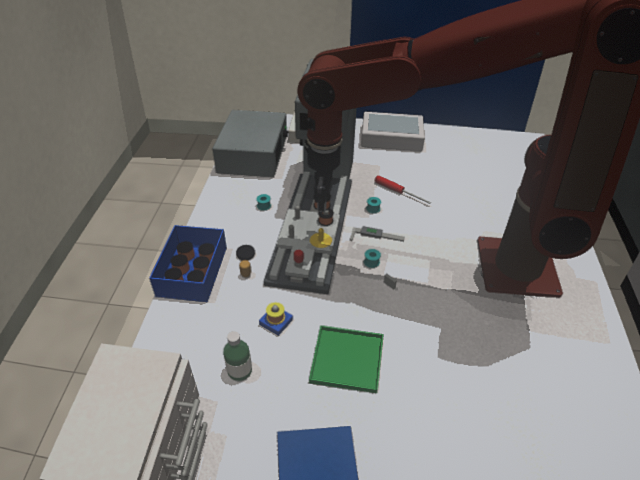

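Call:
apply_moves(
  steps=[
    [[-12,62,0],[0,0,0],-1],
    [[-24,124,0],[0,0,0],-1],
    [[-36,186,-10],[0,0,0],-1],
    [[-48,248,-20],[0,0,0],-1],
    [[-58,310,-40],[0,0,0],-1],
    [[-62,334,-60],[0,0,0],-1],
    [[-62,334,-80],[0,0,0],-1],
    [[-62,334,-80],[0,0,0],-1],
    [[-62,334,-80],[0,0,0],-1],
    [[-62,334,-80],[0,0,0],-1],
  ],
)

```text
time: 13.15
position: [0.4784, 0.3448, 0.0915]
tcp_rot: [0.001, 0.028, 1.0, 0.0]
ft_force: [0.3, -0.8, -1.6]
opening: 0.0443
```

```bash
python3 - <<'E'
from h import *
w=grab_frame("wrist");save(w,"w9");s=grab_frame("side");t=grab_frame("top")
print(observe()["position"],observe()["ft_force"],observe()["opening"]);save(s,"s9")
E
```

```text
[0.4779679  0.3451387  0.09127293] [-0.04440817  0.38610606 -1.15091674] 0.04415975535644856
```

View pics/w9.png

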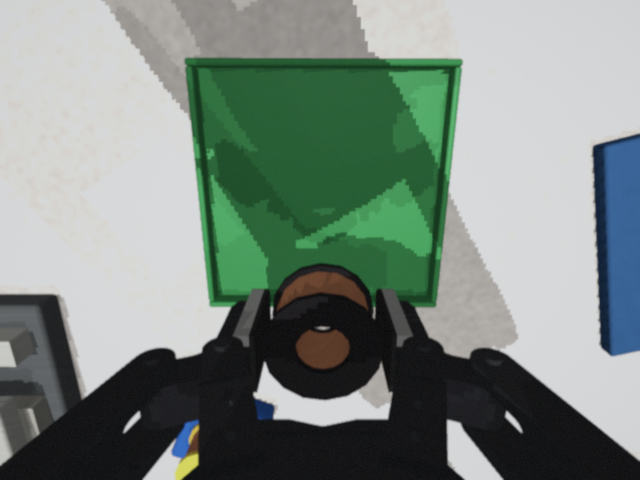

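View pics/s9.png

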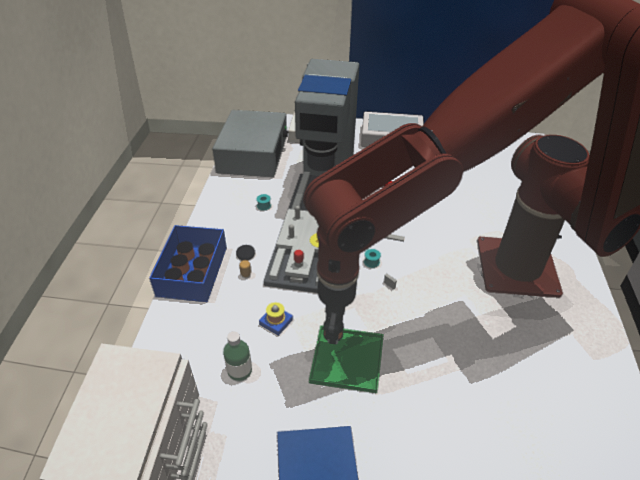

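```bash
python3 - <<'E'
from h import *
w=grab_frame("wrist")
p=onz(w,[[187,60],[461,60],[436,304],[212,304]],.016);print(p.round(4).tolist(),p.mean(0))
E
```

```text
[[0.3676, 0.2787, 0.016], [0.3756, 0.4247, 0.016], [0.5209, 0.417, 0.016], [0.5129, 0.2708, 0.016]] [0.44422379 0.34778118 0.016     ]
```

Call:
apply_moves(
  steps=[
    [[0,0,-30],[0,0,0],-1],
    [[0,0,-55],[0,0,0],-1],
    [[0,0,-70],[0,0,0],-1],
    [[0,0,-78],[0,0,0],-1],
    [[0,0,-82],[0,0,0],-1],
    [[0,0,-84],[0,0,0],-1],
    [[0,0,-84],[0,0,0],-1],
  ],
)

```text
time: 14.22
position: [0.4776, 0.3456, 0.0068]
tcp_rot: [0.0, 0.028, 1.0, 0.0]
ft_force: [0.5, -0.8, -1.5]
opening: 0.0444
```

Call:
apply_moves(
  steps=[
    [[0,0,-1],[0,0,0],-1],
    [[0,0,-2],[0,0,0],-1],
    [[0,0,-2],[0,0,0],-1],
  ],
)

```text
time: 14.6
position: [0.4777, 0.3457, 0.0061]
tcp_rot: [0.0, 0.028, 1.0, 0.0]
ft_force: [-5.0, -2.8, 11.2]
opening: 0.0445
```

Contact. Release gently and rise.

Call:
apply_moves(
  steps=[
    [[0,0,2],[0,0,0],0.35],
    [[0,0,2],[0,0,0],0.35],
    [[0,0,2],[0,0,0],0.35],
    [[0,0,2],[0,0,0],0.35],
    [[0,0,25],[0,0,0],0.35],
    [[0,0,60],[0,0,0],0.4],
    [[0,0,110],[0,0,0],0.4],
    [[0,0,110],[0,0,0],0.4],
  ],
)

```text
time: 15.6
position: [0.4804, 0.3472, 0.1195]
tcp_rot: [0.004, 0.028, 1.0, 0.002]
ft_force: [0.3, 0.0, 0.1]
opening: 0.0599
```

```bash
python3 - <<'E'
from h import *
w=grab_frame("wrist");save(w,"w10")
print(observe()["position"],observe()["ft_force"],observe()["opening"])
E
```

```text
[0.47877305 0.34627388 0.11675317] [-0.04376576 -0.16039096 -0.7165897 ] 0.05978891563641583
```

View pics/w10.png

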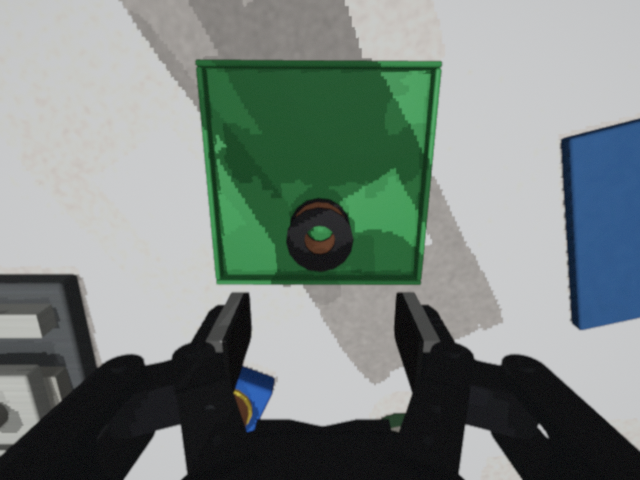

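Call:
apply_moves(
  steps=[
    [[8,-50,40],[0,0,0],0.4],
    [[16,-110,55],[0,0,0],0.4],
    [[24,-170,55],[0,0,0],0.4],
    [[32,-230,55],[0,0,0],0.4],
    [[40,-290,55],[0,0,0],0.4],
    [[48,-350,55],[0,0,0],0.4],
    [[58,-413,40],[0,0,0],0.4],
    [[58,-413,5],[0,0,0],0.4],
    [[58,-413,5],[0,0,0],0.4],
    [[58,-413,5],[0,0,0],0.4],
    [[58,-413,5],[0,0,0],0.4],
  ],
)

```text
time: 17.02
position: [0.536, -0.0669, 0.1206]
tcp_rot: [0.001, 0.027, 1.0, -0.0]
ft_force: [-0.2, -0.5, -0.2]
opening: 0.0598
```

```bash
python3 - <<'E'
from h import *
w=grab_frame("wrist");save(w,"w11")
print(observe()["position"],observe()["ft_force"],observe()["opening"])
for nm,P in (("sp0",(.5422,.0115)),("sp2",(.5375,-.0684))):
    print(nm,[proj(f,[[*P,z] for z in(.092,.08)]).round(1).tolist() for f in (w,)])
E
```

```text
[ 0.53608205 -0.06692578  0.12068546] [-0.303901    0.26093262  0.5957663 ] 0.05977841245529924
sp0 [[[479.0, 283.4], [469.9, 273.7]]]
sp2 [[[320.0, 282.4], [320.1, 272.7]]]
```

View pics/w11.png

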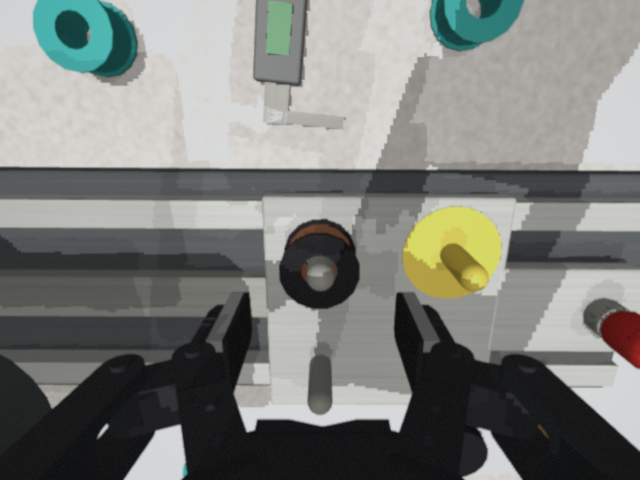

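Call:
apply_moves(
  steps=[
    [[-0.5,-1.5,-30],[0,0,0],0.4],
    [[-0.5,-1.5,-55],[0,0,0],0.4],
    [[-0.5,-1.5,-69],[0,0,0],0.4],
    [[-0.5,-1.5,-69],[0,0,0],0.4],
    [[-0.5,-1.5,-69],[0,0,0],-1],
    [[-0.5,-1.5,-69],[0,0,0],-1],
    [[-0.5,-1.5,-69],[0,0,0],-1],
    [[-0.5,-1.5,-69],[0,0,0],-1],
    [[-0.5,-1.5,-69],[0,0,0],-1],
  ],
)

```text
time: 18.2
position: [0.5358, -0.0693, 0.0517]
tcp_rot: [0.001, 0.028, 1.0, -0.0]
ft_force: [0.2, 0.2, 5.1]
opening: 0.0431
```

Call:
apply_moves(
  steps=[
    [[0,0,8],[0,0,0],-1],
    [[0,0,20],[0,0,0],-1],
    [[0,0,35],[0,0,0],-1],
    [[0,0,55],[0,0,0],-1],
    [[0,0,75],[0,0,0],-1],
    [[0,0,100],[0,0,0],-1],
    [[0,0,120],[0,0,0],-1],
    [[0,0,120],[0,0,0],-1],
  ],
)

```text
time: 19.2
position: [0.5362, -0.0695, 0.1731]
tcp_rot: [0.002, 0.028, 1.0, -0.001]
ft_force: [-0.4, 0.8, -1.1]
opening: 0.0441
```

```bash
python3 - <<'E'
from h import *
w=grab_frame("wrist");save(w,"w12");t=grab_frame("top");s=grab_frame("side")
print(observe()["position"],observe()["ft_force"],observe()["opening"])
m=mask(t,(50,100,30),(80,255,255)); c=max(cv2.findContours(m,0,1)[0],key=cv2.contourArea)
print("tray",onz(t,cv2.approxPolyDP(c,6,True)[:,0],.016).round(4).tolist())
m=mask(s,(50,90,40),(80,255,255)); c=max(cv2.findContours(m,0,1)[0],key=cv2.contourArea)
print(onz(s,cv2.approxPolyDP(c,6,True)[:,0],.016).round(4).tolist()); save(s,"s12")
# yellow spindle top, three views
for P in [(.5422,.0115)]: print([proj(f,[[*P,z] for z in(.092,.085)]).round(1).tolist() for f in (w,s,t)])
crop(w,"w12c",280,180,440,300,5)
E
```

```text
[ 0.53408027 -0.06895057  0.1695777 ] [-0.73868934  0.27362823 -3.01380989] 0.043904333695402656
tray [[0.523, 0.4142, 0.016], [0.3761, 0.4228, 0.016], [0.3673, 0.276, 0.016], [0.5142, 0.268, 0.016]]
[[0.5129, 0.2707, 0.016], [0.5207, 0.4188, 0.016], [0.3781, 0.4251, 0.016], [0.3691, 0.2777, 0.016]]
[[[450.4, 246.9], [446.9, 243.3]], [[320.9, 228.3], [320.8, 230.3]], [[346.0, 223.6], [345.7, 224.3]]]
```

View pics/w12.png

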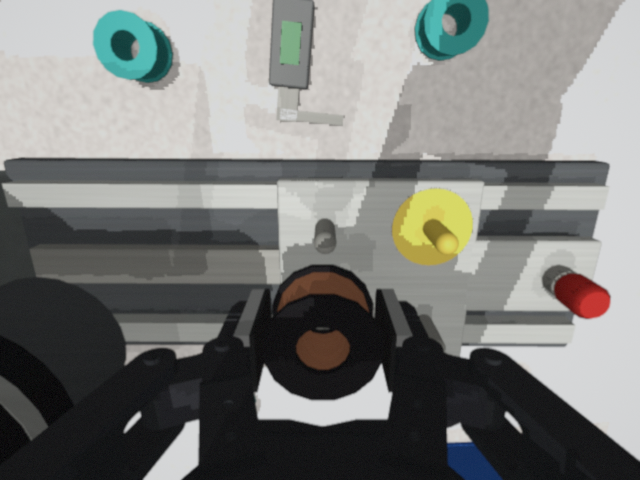

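View pics/w12c.png

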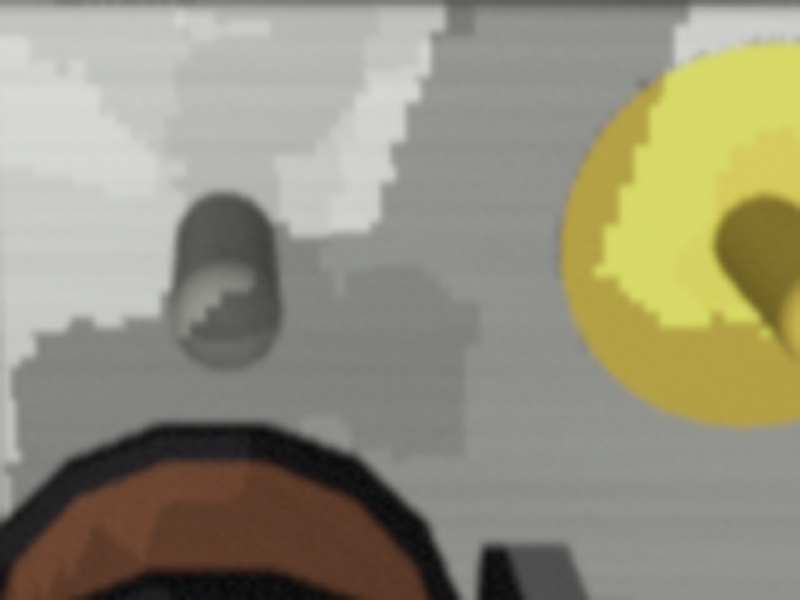

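Call:
apply_moves(
  steps=[
    [[-15,52,0],[0,0,0],-1],
    [[-33,110,0],[0,0,0],-1],
    [[-50,168,0],[0,0,0],-1],
    [[-67,226,-10],[0,0,0],-1],
    [[-84,284,-20],[0,0,0],-1],
    [[-102,342,-30],[0,0,0],-1],
    [[-115,390,-50],[0,0,0],-1],
    [[-124,418,-80],[0,0,0],-1],
    [[-124,418,-80],[0,0,0],-1],
    [[-124,418,-80],[0,0,0],-1],
    [[-124,418,-80],[0,0,0],-1],
  ],
)

```text
time: 20.72
position: [0.4117, 0.3484, 0.0912]
tcp_rot: [0.001, 0.028, 1.0, 0.0]
ft_force: [-0.2, -0.0, -1.3]
opening: 0.0439
```

```bash
python3 - <<'E'
from h import *
w=grab_frame("wrist");save(w,"w13")
print(observe()["position"],observe()["ft_force"],observe()["opening"])
E
```

```text
[0.41179265 0.34843703 0.09131006] [ 0.19772275 -0.21508831 -1.19528784] 0.043803844152055696
```

View pics/w13.png

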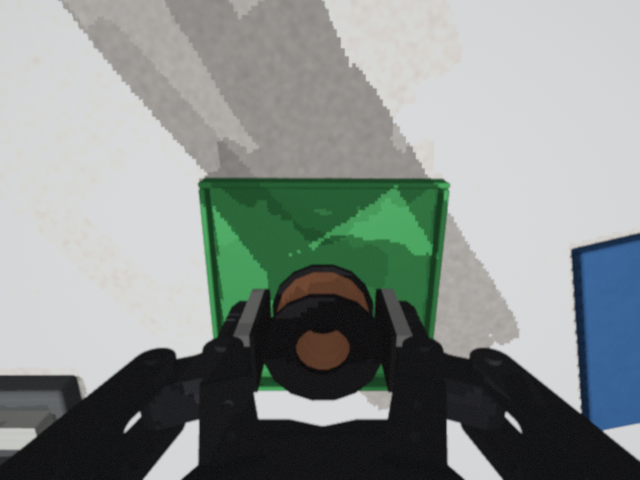

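```bash
python3 - <<'E'
from h import *
w=grab_frame("wrist")
print(onz(w,[[200,180],[449,181]],.016).round(4).tolist())
E
```

```text
[[0.3655, 0.2789, 0.016], [0.3742, 0.4248, 0.016]]
```

Call:
apply_moves(
  steps=[
    [[0,0,-30],[0,0,0],-1],
    [[0,0,-55],[0,0,0],-1],
    [[0,0,-70],[0,0,0],-1],
    [[0,0,-78],[0,0,0],-1],
    [[0,0,-82],[0,0,0],-1],
    [[0,0,-84],[0,0,0],-1],
    [[0,0,-85],[0,0,0],-1],
  ],
)

```text
time: 21.7
position: [0.4111, 0.3492, 0.0058]
tcp_rot: [0.0, 0.028, 1.0, 0.0]
ft_force: [-0.4, -0.7, -1.4]
opening: 0.0443
```

Call:
apply_moves(
  steps=[
    [[0,0,-1],[0,0,0],-1],
    [[0,0,-1],[0,0,0],-1],
  ],
)

```text
time: 21.95
position: [0.4111, 0.3493, 0.0057]
tcp_rot: [0.0, 0.028, 1.0, 0.0]
ft_force: [-2.9, -2.0, 7.6]
opening: 0.044
```

Call:
apply_moves(
  steps=[
    [[0,0,1],[0,0,0],0.35],
    [[0,0,1],[0,0,0],0.35],
    [[0,0,1],[0,0,0],0.35],
    [[0,0,1],[0,0,0],0.35],
    [[0,0,25],[0,0,0],0.35],
    [[0,0,60],[0,0,0],0.4],
    [[0,0,120],[0,0,0],0.4],
    [[0,0,160],[0,0,0],0.4],
    [[60,-20,180],[0,0,0],0.4],
    [[120,-60,200],[0,0,0],0.4],
    [[150,-90,200],[0,0,0],0.4],
    [[150,-90,200],[0,0,0],0.4],
    [[150,-90,200],[0,0,0],0.4],
  ],
)

```text
time: 23.58
position: [0.5602, 0.2588, 0.2036]
tcp_rot: [-0.001, 0.028, 1.0, -0.0]
ft_force: [-0.5, -0.3, -0.1]
opening: 0.0595
```

```bash
python3 - <<'E'
from h import *
w=grab_frame("wrist");save(w,"w14");t=grab_frame("top");s=grab_frame("side");save(s,"s14");save(t,"t14")
print(observe()["position"],observe()["ft_force"],observe()["opening"])
E
```

```text
[0.55950854 0.25986806 0.20386125] [0.27039098 1.2523762  0.08651091] 0.059726868006143435
```

View pics/w14.png

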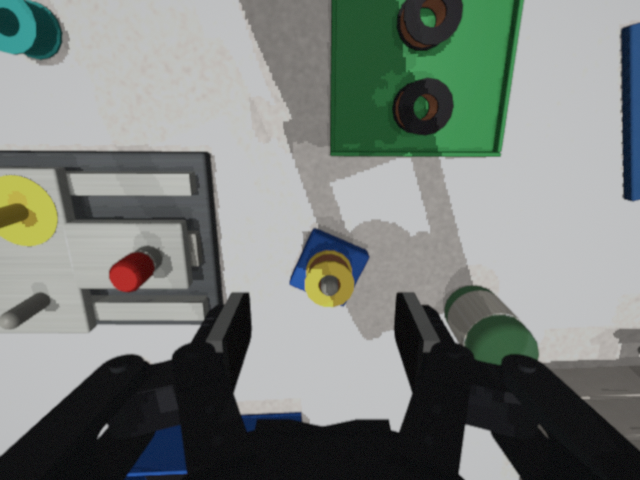

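View pics/s14.png

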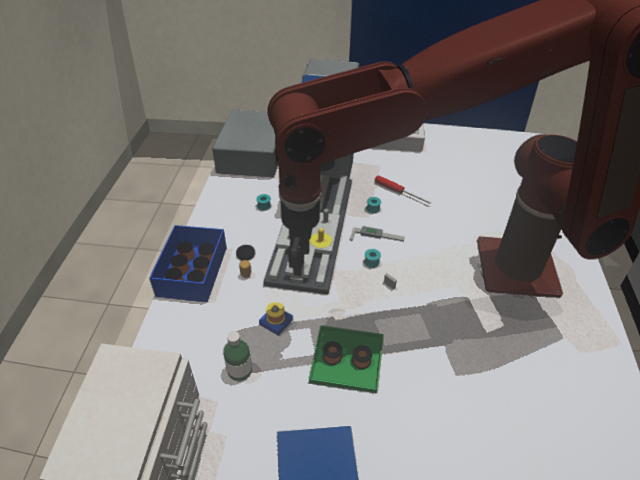

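```bash
python3 - <<'E'
from h import *
w=grab_frame("wrist")
crop(w,"w14c",270,210,390,330,6)
print("flange",onz(w,[[330,280]],.05),"dome",onz(w,[[330,286]],.059))
# t2 crop: dome centre (288,300)/8+(190,150); s2 dome (282,222)/8+(240,280)
t=grab_frame("top");s=grab_frame("side")
print(tri(t,[190+288/8,150+300/8],s,[240+282/8,280+222/8]))
print(onz(t,[[190+288/8,150+305/8]],.05),onz(s,[[240+283/8,280+238/8]],.05))
E
```

```text
flange [[0.61751478 0.26316628 0.05      ]] dome [[0.61892898 0.2629304  0.059     ]]
(array([0.6219596 , 0.25912337, 0.05332895]), np.float64(0.000320618938235052))
[[0.62130689 0.25974189 0.05      ]] [[0.62143802 0.2623109  0.05      ]]
```

View pics/w14c.png

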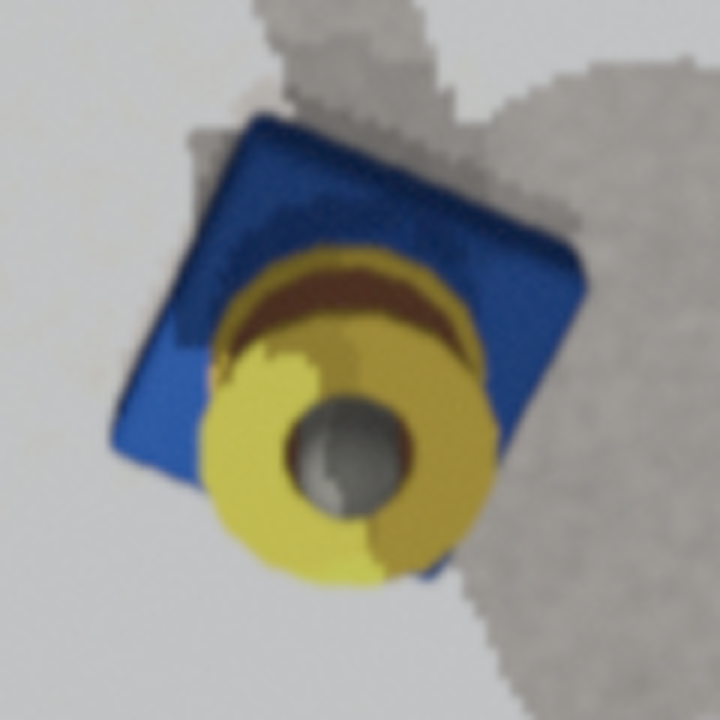

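Call:
apply_moves(
  steps=[
    [[30,1,-40],[0,0,0],0.4],
    [[61,1.5,-84],[0,0,0],0.4],
    [[61,1.5,-100],[0,0,0],0.4],
    [[61,1.5,-110],[0,0,0],0.4],
    [[61,1.5,-110],[0,0,0],0.4],
    [[61,1.5,-110],[0,0,0],0.4],
  ],
)

```text
time: 24.62
position: [0.6224, 0.261, 0.0966]
tcp_rot: [0.002, 0.027, 1.0, 0.0]
ft_force: [0.0, -0.6, 0.3]
opening: 0.0598
```

```bash
python3 - <<'E'
from h import *
w=grab_frame("wrist");save(w,"w15")
print(observe()["position"],observe()["ft_force"],observe()["opening"])
print(proj(w,[[.621,.261,.05],[.621,.261,.062]]))
m=mask(w,(20,110,60),(36,255,255));print(blobs(m,50))
E
```

```text
[0.62249414 0.260956   0.09662284] [ 0.85442821  0.313609   -0.50205723] 0.059345509117723814
[[322.54651238 263.35425875]
 [322.56901897 272.2260879 ]]
[([322.5, 259.6], [284, 215, 78, 87, 4117])]
```

View pics/w15.png

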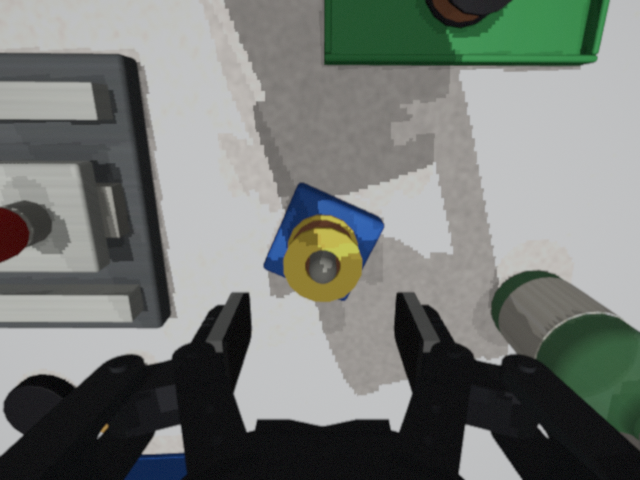

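Call:
apply_moves(
  steps=[
    [[-1.5,0,-30],[0,0,0],0.4],
    [[-1.5,0,-55],[0,0,0],0.4],
    [[-1.5,0,-74],[0,0,0],0.4],
    [[-1.5,0,-74],[0,0,0],0.4],
    [[-1.5,0,-74],[0,0,0],-1],
    [[-1.5,0,-74],[0,0,0],-1],
    [[-1.5,0,-74],[0,0,0],-1],
    [[-1.5,0,-74],[0,0,0],-1],
    [[-1.5,0,-74],[0,0,0],-1],
  ],
)

```text
time: 25.8
position: [0.6212, 0.2607, 0.0217]
tcp_rot: [0.001, 0.028, 1.0, 0.0]
ft_force: [0.7, -0.4, 5.3]
opening: 0.0442
```

```bash
python3 - <<'E'
from h import *
w=grab_frame("wrist");save(w,"w16")
print(observe()["position"],observe()["ft_force"],observe()["opening"])
E
```

```text
[0.62122337 0.2607383  0.02172821] [-1.08988116  0.24522705  6.34594824] 0.04392335745899322
```

View pics/w16.png

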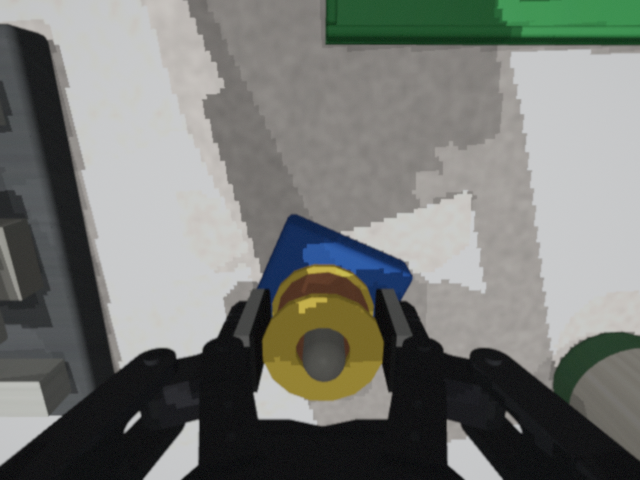

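Call:
apply_moves(
  steps=[
    [[0,0,8],[0,0,0],-1],
    [[0,0,20],[0,0,0],-1],
    [[0,0,35],[0,0,0],-1],
    [[0,0,55],[0,0,0],-1],
    [[0,0,75],[0,0,0],-1],
    [[0,0,100],[0,0,0],-1],
    [[0,0,130],[0,0,0],-1],
    [[0,0,130],[0,0,0],-1],
    [[0,0,130],[0,0,0],-1],
  ],
)

```text
time: 26.98
position: [0.6198, 0.2603, 0.1498]
tcp_rot: [-0.0, 0.028, 1.0, -0.0]
ft_force: [0.6, 0.1, -1.8]
opening: 0.0438
```

```bash
python3 - <<'E'
from h import *
w=grab_frame("wrist");save(w,"w17");t=grab_frame("top");s=grab_frame("side")
print(observe()["position"],observe()["ft_force"],observe()["opening"])
m=mask(t,(20,110,60),(36,255,255));print(blobs(m,20))
m=mask(s,(20,100,60),(36,255,255));print(blobs(m,20))
save(t,"t17");save(s,"s17")
E
```

```text
[0.61906948 0.2600647  0.14833874] [ 0.91675667 -0.28756095 -2.06633499] 0.0441770798335535
[([344.4, 227.0], [331, 213, 28, 29, 636])]
[([320.4, 239.1], [310, 228, 22, 20, 280]), ([279.3, 272.4], [277, 267, 6, 12, 52]), ([281.3, 282.2], [278, 278, 6, 9, 20])]
```

View pics/w17.png

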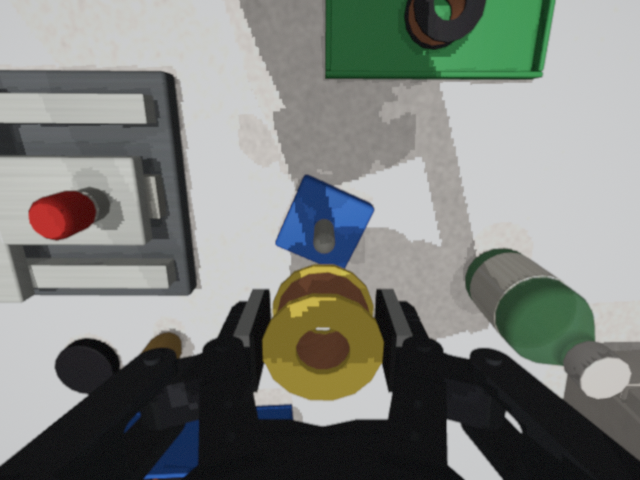

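View pics/t17.png

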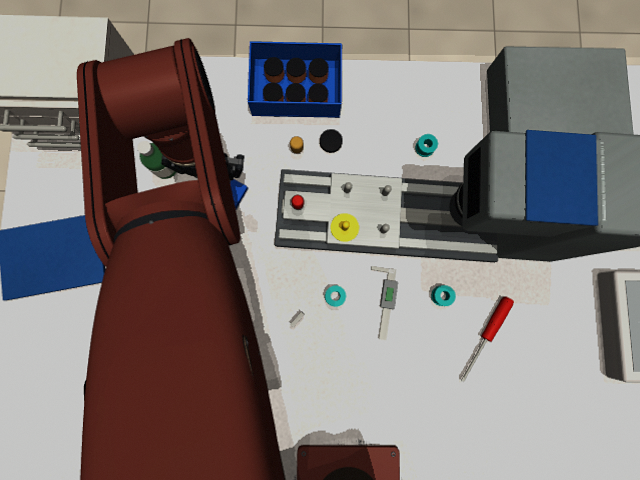

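```bash
python3 - <<'E'
from h import *
t=grab_frame("top");s=grab_frame("side")
for f in(t,s):
    m=mask(f,(20,100,50),(36,255,255));
    n,l,st,c=cv2.connectedComponentsWithStats(m)
    i=[j for j in range(1,n) if st[j][4]>200 ][0]
    cn=max(cv2.findContours((l==i).astype(np.uint8),0,1)[0],key=cv2.contourArea)
    e=cv2.fitEllipse(cv2.convexHull(cn));print(e,onz(f,[e[0]],.0505))
k=8
crop(t,"t18",320,170,410,245,k);crop(s,"s18",280,190,350,270,k)
E
```

```text
((344.3622131347656, 227.0370635986328), (28.0347957611084, 28.710895538330078), 109.6899642944336) [[0.54232194 0.01172747 0.0505    ]]
((320.8314514160156, 237.7837677001953), (19.2719783782959, 21.864763259887695), 75.84059143066406) [[0.5427194  0.00302308 0.0505    ]]
```

View pics/t18.png

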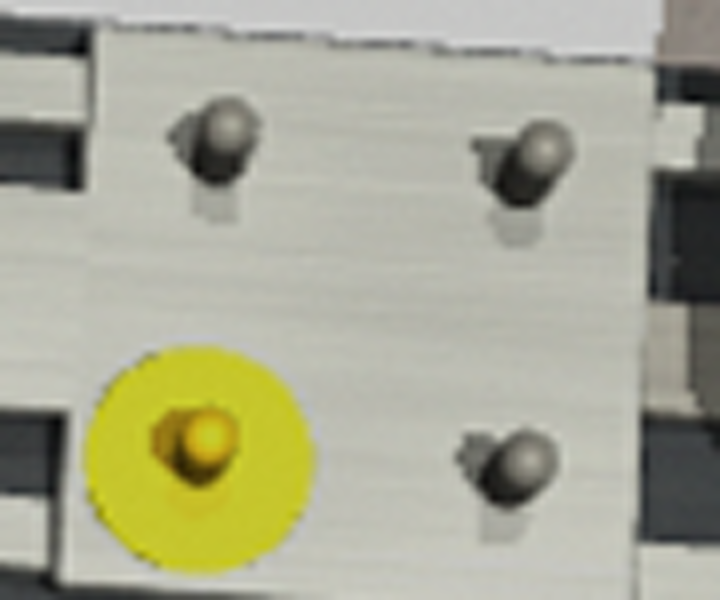

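View pics/s18.png

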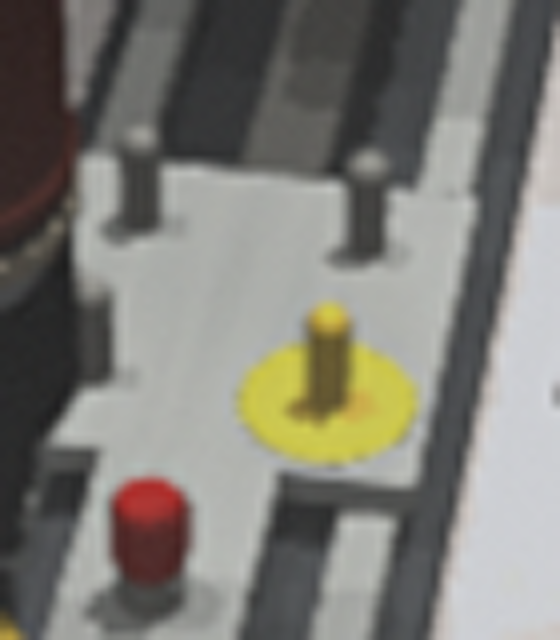

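Call:
apply_moves(
  steps=[
    [[-15,-50,5],[0,0,0],-1],
    [[-30,-105,5],[0,0,0],-1],
    [[-50,-160,5],[0,0,0],-1],
    [[-66,-215,5],[0,0,0],-1],
    [[-77.5,-248.5,0],[0,0,0],-1],
    [[-77.5,-248.5,-25],[0,0,0],-1],
    [[-77.5,-248.5,-25],[0,0,0],-1],
    [[-77.5,-248.5,-25],[0,0,0],-1],
    [[-77.5,-248.5,-25],[0,0,0],-1],
  ],
)

```text
time: 28.35
position: [0.5435, 0.0124, 0.1263]
tcp_rot: [0.001, 0.027, 1.0, -0.0]
ft_force: [-0.5, 0.8, -0.5]
opening: 0.0439
```

```bash
python3 - <<'E'
from h import *
w=grab_frame("wrist");save(w,"w19");s=grab_frame("side");crop(s,"s19",270,170,370,270,6)
o=observe();print(o["position"],o["ft_force"],o["opening"])
print(proj(w,[[.5418,.0115,.092],[.5418,.0115,.05],[*o["position"][:2],o["position"][2]-.002+.03]]))
E
```

```text
[0.54330732 0.01231242 0.1261196 ] [ 0.10911936 -1.07357059 -2.04313988] 0.044004432197618605
[[320.96958732 272.09197106]
 [321.25527399 244.94081935]
 [322.73086657 345.92940268]]
```

View pics/w19.png

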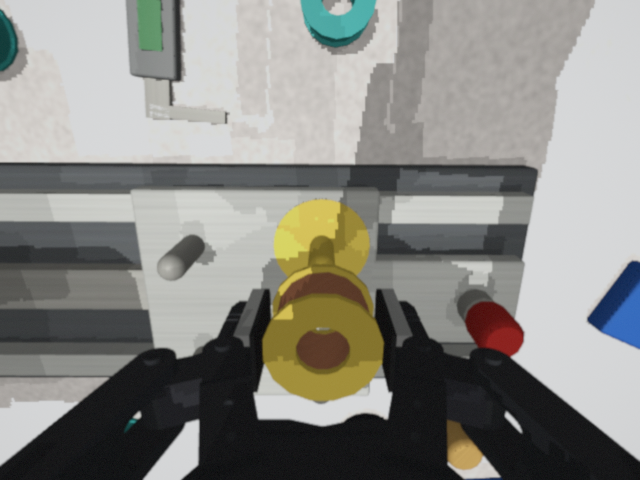

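View pics/s19.png

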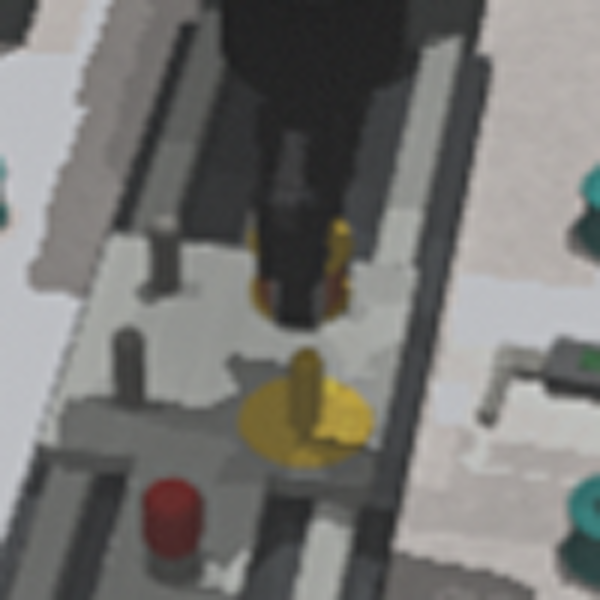

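Call:
apply_moves(
  steps=[
    [[-2,-0.5,-15],[0,0,0],-1],
    [[-2,-0.5,-28],[0,0,0],-1],
    [[-2,-0.5,-31],[0,0,0],-1],
    [[-2,-0.5,-35],[0,0,0],-1],
    [[-2,-0.5,-39],[0,0,0],-1],
    [[-2,-0.5,-42],[0,0,0],-1],
    [[-2,-0.5,-45],[0,0,0],-1],
    [[-2,-0.5,-45],[0,0,0],-1],
  ],
)

```text
time: 29.45
position: [0.5405, 0.0114, 0.0801]
tcp_rot: [-0.0, 0.028, 1.0, 0.0]
ft_force: [0.3, 0.1, -0.7]
opening: 0.0439
```

Call:
apply_moves(
  steps=[
    [[0,0,-5],[0,0,0],-1],
    [[0,0,-10],[0,0,0],-1],
    [[0,0,-15],[0,0,0],-1],
    [[0,0,-20],[0,0,0],-1],
    [[0,0,-24],[0,0,0],-1],
    [[0,0,-27],[0,0,0],-1],
    [[0,0,-28],[0,0,0],-1],
    [[0,0,-28],[0,0,0],-1],
  ],
)

```text
time: 30.45
position: [0.5407, 0.0114, 0.0523]
tcp_rot: [-0.0, 0.028, 1.0, -0.0]
ft_force: [-0.8, 0.4, -1.4]
opening: 0.044
```

```bash
python3 - <<'E'
from h import *
w=grab_frame("wrist");save(w,"w20");s=grab_frame("side");crop(s,"s20",270,170,370,270,6)
o=observe();print(o["position"],o["ft_force"],o["opening"])
E
```

```text
[0.540835   0.01141974 0.05247027] [ 0.39204056 -0.4787742  -0.33856636] 0.04398421613772208
```

View pics/w20.png

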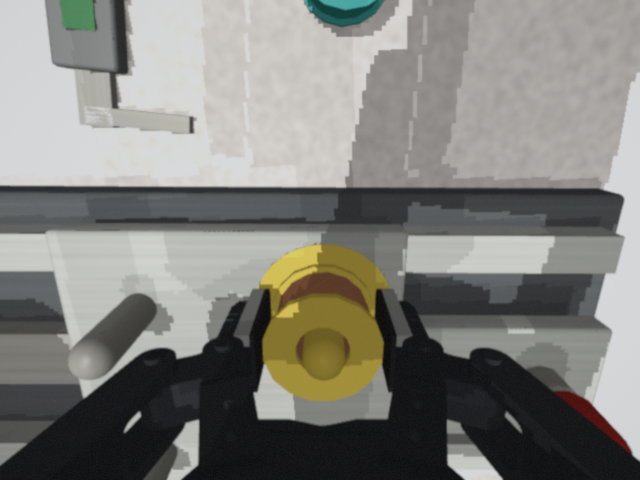

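Nearly seated; lower a touch more until contact, then release.

Call:
apply_moves(
  steps=[
    [[0,0,-1],[0,0,0],-1],
    [[0,0,-2],[0,0,0],-1],
    [[0,0,-2],[0,0,0],-1],
  ],
)

```text
time: 30.92
position: [0.541, 0.0114, 0.0516]
tcp_rot: [0.0, 0.028, 1.0, -0.0]
ft_force: [-5.5, -0.5, 8.3]
opening: 0.044
```

Call:
apply_moves(
  steps=[
    [[0,0,1],[0,0,0],0.4],
    [[0,0,1],[0,0,0],0.4],
    [[0,0,1],[0,0,0],0.4],
    [[0,0,1],[0,0,0],0.4],
    [[0,0,30],[0,0,0],0.4],
    [[0,0,70],[0,0,0],0.4],
    [[20,50,110],[0,0,0],0.4],
    [[46,97,110],[0,0,0],0.4],
    [[46,97,110],[0,0,0],0.4],
    [[46,97,110],[0,0,0],0.4],
  ],
)

```text
time: 32.17
position: [0.586, 0.1083, 0.1595]
tcp_rot: [-0.001, 0.027, 1.0, -0.0]
ft_force: [0.0, -0.5, -0.0]
opening: 0.0596
```

```bash
python3 - <<'E'
from h import *
w=grab_frame("wrist");save(w,"w21");s=grab_frame("side");crop(s,"s21",270,170,370,270,6)
o=observe();print(o["position"],o["ft_force"],o["opening"])
print(proj(w,[[.588,.109,.094],[.5415,.0115,.08]]))
E
```

```text
[0.58586522 0.10748476 0.15952617] [-0.27545452 -0.29177618 -0.43346049] 0.05984414588434168
[[324.09001667 256.83024791]
 [157.94546961 184.15755471]]
```

View pics/w21.png

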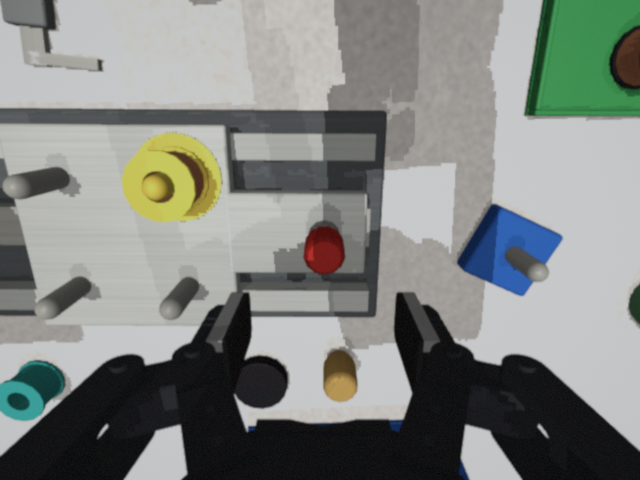

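View pics/s21.png

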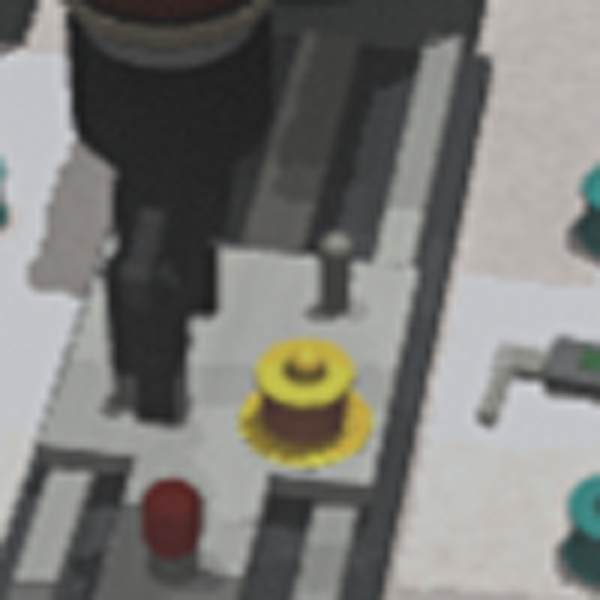

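Call:
apply_moves(
  steps=[
    [[3,1,-50],[0,0,0],0.4],
    [[3,1,-85],[0,0,0],0.4],
    [[3,1,-100],[0,0,0],0.4],
    [[3,1,-100],[0,0,0],0.4],
    [[3,1,-100],[0,0,0],-1],
    [[3,1,-100],[0,0,0],-1],
    [[3,1,-100],[0,0,0],-1],
    [[3,1,-100],[0,0,0],-1],
    [[3,1,-100],[0,0,0],-1],
    [[3,1,-100],[0,0,0],-1],
  ],
  squeeze=60,
)

```text
time: 33.52
position: [0.5911, 0.1094, 0.0625]
tcp_rot: [0.002, 0.028, 1.0, -0.0]
ft_force: [-1.7, -0.6, 6.3]
opening: 0.0241
```

Call:
apply_moves(
  steps=[
    [[0,0,4],[0,0,0],-1],
    [[0,0,8],[0,0,0],-1],
    [[0,0,12],[0,0,0],-1],
    [[0,0,16],[0,0,0],-1],
    [[0,0,19],[0,0,0],-1],
    [[0,0,19],[0,0,0],-1],
    [[0,0,19],[0,0,0],-1],
  ],
)

```text
time: 34.4
position: [0.5908, 0.1094, 0.0788]
tcp_rot: [0.001, 0.028, 1.0, 0.0]
ft_force: [8.8, 0.2, -10.1]
opening: 0.0239
```

Call:
apply_moves(
  steps=[
    [[0,-3,0],[0,0,0],-1],
    [[-0.5,-12,0],[0,0,0],-1],
    [[-1.5,-27,0],[0,0,0],-1],
    [[-2.5,-45,0],[0,0,0],-1],
    [[-4,-65,0],[0,0,0],-1],
    [[-5,-85,0],[0,0,0],-1],
    [[-6,-105,0],[0,0,0],-1],
    [[-7.5,-125,0],[0,0,0],-1],
    [[-8.5,-145,0],[0,0,0],-1],
    [[-9.5,-163,0],[0,0,0],-1],
    [[-10.5,-178,0],[0,0,0],-1],
    [[-11,-186,0],[0,0,0],-1],
    [[-11,-190,0],[0,0,0],-1],
    [[-11,-190,0],[0,0,0],-1],
    [[-11,-190,0],[0,0,0],-1],
  ],
)

```text
time: 36.28
position: [0.5794, -0.0809, 0.0786]
tcp_rot: [0.001, 0.028, 1.0, -0.0]
ft_force: [6.9, -1.6, -10.6]
opening: 0.0242
```

Call:
apply_moves(
  steps=[
    [[0.5,0,-5],[0,0,0],-1],
    [[0.5,0,-9],[0,0,0],-1],
    [[0.5,0,-13],[0,0,0],-1],
    [[0.5,0,-17],[0,0,0],-1],
    [[0.5,0,-19],[0,0,0],-1],
    [[0.5,0,-19],[0,0,0],-1],
  ],
)

```text
time: 37.02
position: [0.5798, -0.0808, 0.0625]
tcp_rot: [0.0, 0.028, 1.0, -0.0]
ft_force: [-3.3, -0.2, 8.0]
opening: 0.024
```

Pin home (z back to 0.0625, pressing up). Release and retreat.

Call:
apply_moves(
  steps=[
    [[0,0,1],[0,0,0],0.4],
    [[0,0,1],[0,0,0],0.4],
    [[0,0,1],[0,0,0],0.4],
    [[0,0,1],[0,0,0],0.4],
    [[0,0,30],[0,0,0],0.4],
    [[0,0,80],[0,0,0],0.4],
    [[0,5,110],[0,0,0],0.4],
    [[0,5,110],[0,0,0],0.4],
    [[0,5,110],[0,0,0],0.4],
  ],
)

```text
time: 38.15
position: [0.5785, -0.0755, 0.1691]
tcp_rot: [-0.001, 0.028, 1.0, 0.0]
ft_force: [0.5, 0.0, -0.3]
opening: 0.0592
```

```bash
python3 - <<'E'
from h import *
w=grab_frame("wrist");save(w,"w22")
o=observe();print(o["position"],o["ft_force"],o["opening"])
crop(w,"w22c",280,200,360,280,8)
print(proj(w,[[.577,-.0805,.094]]),blobs(mask(w,(0,150,60),(8,255,255))|mask(w,(172,150,60),(180,255,255))))
E
```

```text
[ 0.57805401 -0.07538072  0.16840511] [-0.77053465 -0.04285717 -0.00153522] 0.05977609571216085
[[314.4808772  246.58680816]] [([314.5, 239.9], [295, 218, 39, 45, 1368])]
```

View pics/w22.png

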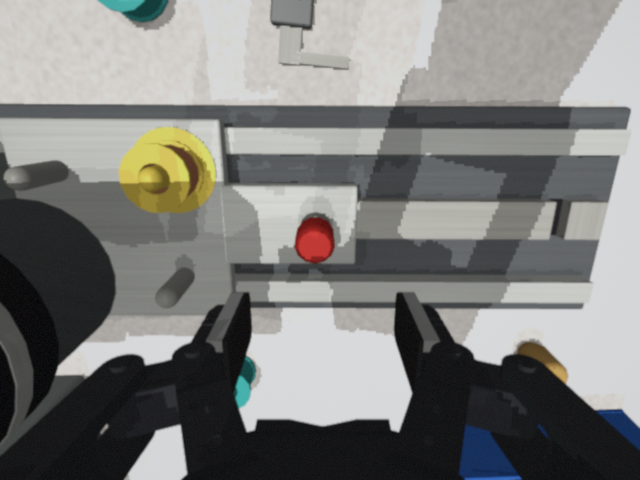

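Call:
apply_moves(
  steps=[
    [[-10,40,30],[0,0,0],0.4],
    [[-40,100,60],[0,0,-4],0.4],
    [[-80,220,60],[0,0,-9],0.4],
    [[-140,350,60],[0,0,-14],0.4],
    [[-220,480,60],[0,0,-18],0.4],
    [[-300,636,60],[0,0,-23],0.4],
    [[-300,636,60],[0,0,-23],0.4],
    [[-300,636,60],[0,0,-23],0.4],
    [[-300,636,60],[0,0,-23],0.4],
    [[-300,636,60],[0,0,-23],0.4],
    [[-300,636,60],[0,0,-23],0.4],
    [[-300,636,60],[0,0,-23],0.4],
    [[-300,636,60],[0,0,-23],0.4],
    [[-300,636,60],[0,0,-23],0.4],
  ],
)

```text
time: 39.95
position: [0.279, 0.5594, 0.2284]
tcp_rot: [-0.0, 0.226, 0.974, -0.002]
ft_force: [0.9, -0.8, -0.1]
opening: 0.0597
```

```bash
python3 - <<'E'
from h import *
s=grab_frame("side");t=grab_frame("top");save(s,"s23");save(t,"t23")
print(observe()["position"],observe()["joint_velocities"].round(3))
r=[blobs(mask(t,(0,150,60),(8,255,255))|mask(t,(172,150,60),(180,255,255)),60)];print(r)
print("s red",[b for b in blobs(mask(s,(0,100,60),(8,255,255)),40) if b[0][0]<400])
a=cv2.imread("pics/top0.png");d=cv2.absdiff(a,cv2.imread("pics/t23.png")).max(2);cv2.imwrite("pics/diff.png",d)
E
```

```text
[0.27980093 0.55913265 0.22939096] [-0.007 -0.011 -0.005  0.003 -0.001 -0.   ]
[[([392.0, 207.1], [387, 202, 11, 11, 100]), ([498.3, 318.5], [483, 297, 31, 44, 486]), ([383.9, 464.5], [366, 448, 33, 32, 844])]]
s red [([389.1, 183.0], [376, 176, 28, 16, 164]), ([311.9, 208.0], [308, 203, 9, 12, 79])]
```

View pics/t23.png

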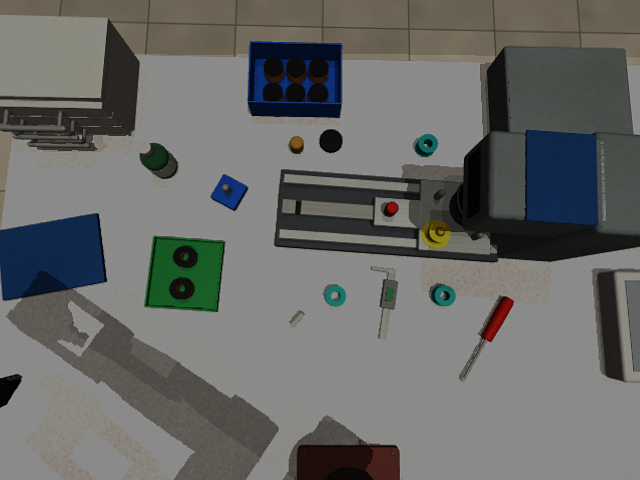

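View pics/s23.png

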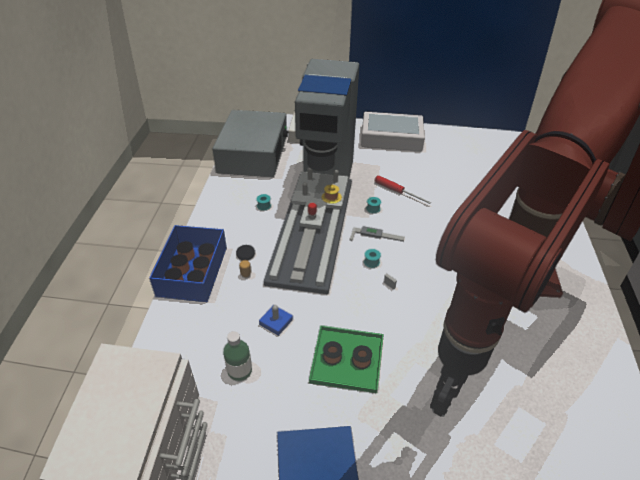

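View pics/diff.png

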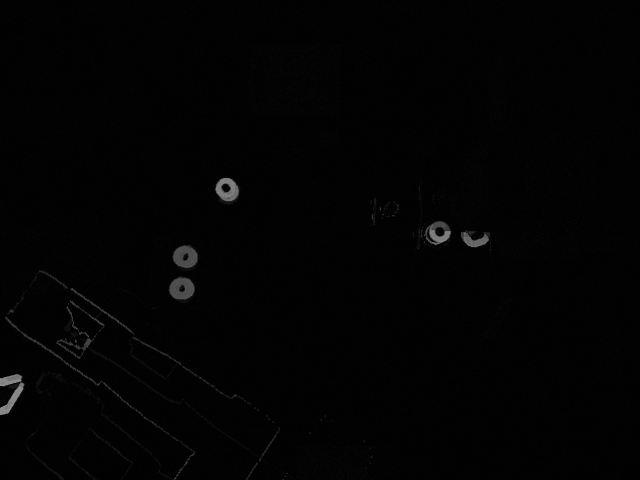

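The final pictures show knob at top (392,207) and side (312,208), as at the start. Both black coils lie flat in the tray at top (185,257) and (181,289), and the yellow coil is down on its spindle at (437,233). The difference image shows nothing else moved.

```bash
python3 - <<'E'
from station import *
print(sign_off())
E
```

```text
the job is handed in; nothing more can be done
None
```

The job is done and handed in at about 40 s of the 210 s allowed; `sign_off()` gives no verdict.

- **Carriage out:** I pulled the plunger, slid the carriage 190 mm to the load station and let the pin drop home.
- **Measured coils:** Only two were present, coil0 and coil2. I lifted both off their spindles and laid them flat in the green tray. I left the turquoise look-alikes and the black coils in the blue box alone.
- **Reference coil:** I moved the yellow coil from its stand onto the yellow spindle and lowered it until it pressed on the plate. The spindle top stands out above the coil.
- **Carriage back:** I slid the carriage back under the lens and let the plunger drop home. The knob came down to the same height as before the pull.

**Last checks:**
- A before/after difference of the top view shows only the moved coils, the arm and its shadow, and a sub-pixel shift of the carriage, which fits the pin's 1 mm play.
- The tray and the bench items are where they were. I saw no sign of the tray being knocked or of the grip slackening.
- Two readings disagreed slightly. Spindle positions differed by 1–3 mm between cameras, and the knob measured 24 mm in the grip instead of the stated 26 mm. Neither caused trouble, and the coils went on and off with small forces.

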